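# Load paired sample vials into the analyser tray

### The job

Get the loading tray ready for the analyser: first clear the used orange pots out of it into the steel dish. Then stand every sample vial upright inside the tray bay of its own colour: where two of one colour stand side by side, pick both together in one grasp and set them down together, never parting them; a lone vial goes by itself. Last, close the tray by laying the bar on the bench flush along the tray's open front edge, its ends even with the tray's, and leave the bottle, the timer and the slide box where they are.

Things in the scene. Friction and masses are not known exactly. Their poses are not given: they have to be found in the camera images.
- tray: Fixed grey tray, 125 mm (its x) by 224 mm (its y); origin: centre of underside. Floor 8 mm thick; rim 4 mm thick, up to 20 mm above the bench, along the back (+x) and both sides. The front, the straight upright edge of the floor at x = -62.5 mm, is open and faces the robot. Four painted bays, 92 (along x) by 42 mm outlines, each of one colour, a chip of that colour on the back rim.
- bay_red (a point): Centre of the red bay of the tray, on the floor's surface, 8 mm above the bench; axes as the tray's. Bays are 54 mm apart along the tray's y.
- bay_yellow (a point): Centre of the yellow bay of the tray, on the floor's surface, 8 mm above the bench; axes as the tray's. Bays are 54 mm apart along the tray's y.
- bay_green (a point): Centre of the green bay of the tray, on the floor's surface, 8 mm above the bench; axes as the tray's. Bays are 54 mm apart along the tray's y.
- bay_blue (a point): Centre of the blue bay of the tray, on the floor's surface, 8 mm above the bench; axes as the tray's. Bays are 54 mm apart along the tray's y.
- red_a: red-capped sample vial standing on the bench; red_a and red_b stand side by side about 3 mm apart as a pair; one or both may be absent, then a lone one stands by itself. White square body 24 x 24 mm, 50 mm high, on it a red round cap 21 mm in diameter up to 63 mm; 40 g. Origin: centre of the underside, z up. At the start red_b stands off red_a's +x face, faces parallel.
- red_b: red-capped sample vial standing on the bench; red_a and red_b stand side by side about 3 mm apart as a pair; one or both may be absent, then a lone one stands by itself. White square body 24 x 24 mm, 50 mm high, on it a red round cap 21 mm in diameter up to 63 mm; 40 g. Origin: centre of the underside, z up. At the start red_b stands off red_a's +x face, faces parallel.
- yellow_a: yellow-capped sample vial standing on the bench; yellow_a and yellow_b stand side by side about 3 mm apart as a pair; one or both may be absent, then a lone one stands by itself. White square body 24 x 24 mm, 50 mm high, on it a yellow round cap 21 mm in diameter up to 63 mm; 40 g. Origin: centre of the underside, z up. At the start yellow_b stands off yellow_a's +x face, faces parallel.
- yellow_b: yellow-capped sample vial standing on the bench; yellow_a and yellow_b stand side by side about 3 mm apart as a pair; one or both may be absent, then a lone one stands by itself. White square body 24 x 24 mm, 50 mm high, on it a yellow round cap 21 mm in diameter up to 63 mm; 40 g. Origin: centre of the underside, z up. At the start yellow_b stands off yellow_a's +x face, faces parallel.
- green_a: green-capped sample vial standing on the bench; green_a and green_b stand side by side about 3 mm apart as a pair; one or both may be absent, then a lone one stands by itself. White square body 24 x 24 mm, 50 mm high, on it a green round cap 21 mm in diameter up to 63 mm; 40 g. Origin: centre of the underside, z up. At the start green_b stands off green_a's +x face, faces parallel.
- green_b: green-capped sample vial standing on the bench; green_a and green_b stand side by side about 3 mm apart as a pair; one or both may be absent, then a lone one stands by itself. White square body 24 x 24 mm, 50 mm high, on it a green round cap 21 mm in diameter up to 63 mm; 40 g. Origin: centre of the underside, z up. At the start green_b stands off green_a's +x face, faces parallel.
- blue_a: blue-capped sample vial standing on the bench; blue_a and blue_b stand side by side about 3 mm apart as a pair; one or both may be absent, then a lone one stands by itself. White square body 24 x 24 mm, 50 mm high, on it a blue round cap 21 mm in diameter up to 63 mm; 40 g. Origin: centre of the underside, z up. At the start blue_b stands off blue_a's +x face, faces parallel.
- blue_b: blue-capped sample vial standing on the bench; blue_a and blue_b stand side by side about 3 mm apart as a pair; one or both may be absent, then a lone one stands by itself. White square body 24 x 24 mm, 50 mm high, on it a blue round cap 21 mm in diameter up to 63 mm; 40 g. Origin: centre of the underside, z up. At the start blue_b stands off blue_a's +x face, faces parallel.
- pot0: Used orange pot with a black dot on top, standing in one of the bays; may be absent. Plain cylinder 34 mm in diameter, 34 mm high, 40 g. Origin: centre of the underside, z up.
- pot1: Used orange pot with a black dot on top, standing in one of the bays; may be absent. Plain cylinder 34 mm in diameter, 34 mm high, 40 g. Origin: centre of the underside, z up.
- pot2: Used orange pot with a black dot on top, standing in one of the bays; may be absent. Plain cylinder 34 mm in diameter, 34 mm high, 40 g. Origin: centre of the underside, z up.
- pot3: Used orange pot with a black dot on top, standing in one of the bays; may be absent. Plain cylinder 34 mm in diameter, 34 mm high, 40 g. Origin: centre of the underside, z up.
- dish: Fixed open rectangular steel dish on the bench, 190 mm (its x) by 130 mm (its y), 28 mm high, walls and floor 4 mm thick. Origin: centre of its underside.
- bar: Loose closing bar lying on the bench: aluminium straightedge 220 mm long (its x), 20 mm wide (its y), 12 mm high, with a black upright grip fin 80 mm long (x), 12 mm thick (y) on its middle, from 12 to 44 mm above the bench. 100 to 210 g. Origin: centre of the underside; the same both ways round.
- bar_end1 (a point): Middle of the bar's end face at its +x end, 110 mm from the bar's middle, 6 mm above its underside.
- bar_end2 (a point): Middle of the bar's end face at its -x end, 110 mm from the bar's middle, 6 mm above its underside.
- bottle: Bystander: closed amber bottle 52 mm in diameter, 110 mm high, standing. Origin: centre of the underside.
- timer: Bystander: flat green timer 50 x 70 x 22 mm. Origin: centre of the underside.
- slide_box: Bystander: white box with a blue lid, 92 x 62 x 44 mm. Origin: centre of the underside.

How it is judged:
On the way, in this order (a step that is already met when the one before it is completed fails the run):
1. all used pots lie in the steel dish (x of pot0 in the frame of dish between -0.095 and 0.095 m and y of pot0 in the frame of dish between -0.065 and 0.065 m and height (world z) of each of pot0, pot1, pot2, pot3 below 0.05 m and linear speed of each of pot0, pot1, pot2, pot3 below 0.03 m/s and x of pot1 in the frame of dish between -0.095 and 0.095 m and y of pot1 in the frame of dish between -0.065 and 0.065 m and x of pot2 in the frame of dish between -0.095 and 0.095 m and y of pot2 in the frame of dish between -0.065 and 0.065 m and x of pot3 in the frame of dish between -0.095 and 0.095 m and y of pot3 in the frame of dish between -0.065 and 0.065 m), for 0.2 s.
2. every pair of vials stands side by side in the bay of its colour (x of red_a in the frame of bay_red between -0.034 and 0.034 m and y of red_a in the frame of bay_red between -0.011 and 0.011 m and z of red_a in the frame of bay_red between -0.003 and 0.004 m and angle between each of red_a, red_b, yellow_a, yellow_b, green_a, green_b, blue_a, blue_b's own z axis and vertical below 0.1 rad and linear speed of each of red_a, red_b, yellow_a, yellow_b, green_a, green_b, blue_a, blue_b below 0.03 m/s and x of red_b in the frame of bay_red between -0.034 and 0.034 m and y of red_b in the frame of bay_red between -0.011 and 0.011 m and z of red_b in the frame of bay_red between -0.003 and 0.004 m and horizontal distance between red_a and red_b below 0.031 m and x of yellow_a in the frame of bay_yellow between -0.034 and 0.034 m and y of yellow_a in the frame of bay_yellow between -0.011 and 0.011 m and z of yellow_a in the frame of bay_yellow between -0.003 and 0.004 m and x of yellow_b in the frame of bay_yellow between -0.034 and 0.034 m and y of yellow_b in the frame of bay_yellow between -0.011 and 0.011 m and z of yellow_b in the frame of bay_yellow between -0.003 and 0.004 m and horizontal distance between yellow_a and yellow_b below 0.031 m and x of green_a in the frame of bay_green between -0.034 and 0.034 m and y of green_a in the frame of bay_green between -0.011 and 0.011 m and z of green_a in the frame of bay_green between -0.003 and 0.004 m and x of green_b in the frame of bay_green between -0.034 and 0.034 m and y of green_b in the frame of bay_green between -0.011 and 0.011 m and z of green_b in the frame of bay_green between -0.003 and 0.004 m and horizontal distance between green_a and green_b below 0.031 m and x of blue_a in the frame of bay_blue between -0.034 and 0.034 m and y of blue_a in the frame of bay_blue between -0.011 and 0.011 m and z of blue_a in the frame of bay_blue between -0.003 and 0.004 m and x of blue_b in the frame of bay_blue between -0.034 and 0.034 m and y of blue_b in the frame of bay_blue between -0.011 and 0.011 m and z of blue_b in the frame of bay_blue between -0.003 and 0.004 m and horizontal distance between blue_a and blue_b below 0.031 m), for 0.2 s.
3. the bar lies flush along the tray's front edge (x of bar_end1 in the frame of tray between -0.0755 and -0.0705 m and x of bar_end2 in the frame of tray between -0.0755 and -0.0705 m and y of bar in the frame of tray between -0.012 and 0.012 m and height (world z) of bar below 0.004 m and angle between bar's own z axis and vertical below 0.06 rad and linear speed of bar below 0.02 m/s), for 0.2 s.
At the end, for the whole second after the job is handed in: Pots in the dish. Each pair upright (0.1 rad) on its colour's bay: centres within 11 mm of the bay's centre line, 34 mm along it, at most 31 mm apart. Bar on the bench, both ends within 3 mm of touching the front edge, its middle within 12 mm of the edge's middle. All at rest (all of step 1 and all of step 2 and all of step 3).
It fails at once if the two vials of one colour are parted (centres over 60 mm apart) (distance between red_a and red_b above 0.06 m or distance between yellow_a and yellow_b above 0.06 m or distance between green_a and green_b above 0.06 m or distance between blue_a and blue_b above 0.06 m).
It fails at once if the bottle, timer or slide box is pushed about (distance of any of bottle, timer, slide_box from where it was at the start of the episode above 0.03 m).
Of red_a, red_b, yellow_a, yellow_b, green_a, green_b, blue_a, blue_b only 6 to 8 are there at a start; the rules pass over those that are not, and their reading is None.
Of pot0, pot1, pot2, pot3 only 2 to 4 are there at a start; the rules pass over those that are not, and their reading is None.
At some moment in a run one of bar, pot0, pot1, pot2, pot3 may be knocked a few centimetres aside while the robot is not near it.
It also fails if it takes over 210 s, if anything falls off the work surface, if the arm or the gripper's body presses on something with over 40 N, if the wrist force passes 120 N, or if a joint passes its speed limit or range.

### The arm

A 7-joint arm with a two-finger parallel gripper is mounted at the origin on the work surface. World frame = base frame: x ahead of the robot, y to its left, z up, the work surface at z = 0. Lengths are in m, angles in rad, forces in N, time in s.
With the tool pointing down it reaches from about 0.425 to 0.95 m from the base axis. Payload 4.7 kg.
Tool frame: the origin (TCP) lies midway between the tips of the shut fingers; the grasp point (between the pads) lies 19 mm behind it; z points along the fingers, y is the line along which they close (so a half turn about z gives the same grasp; the last joint's range is limited). The gripper opens to 87 mm and grips with 3 to 60 N. Pads are 19 mm wide; open, the fingers measure 117 mm over their backs; the gripper's body (75 mm by 190 mm) begins 51 mm behind the grasp point.
Start: joints at [1.092, 0.469, -0.049, 1.532, 0.024, 1.141, -0.082], TCP at [0.294, -0.608, 0.223] pointing down, gripper open.
Joint ranges: [-2.59, 2.59], [-0.33, 1.99], [-1.39, 1.29], [0.1, 2.45], [-1.04, 4.18], [0.21, 1.99], [-2.66, 2.66]. Speed limits (rad/s): [2.57, 2.57, 3.14, 3.14, 3.14, 3.14, 3.14].

### API

Orientations are given as a unit quaternion [x, y, z, w].
In Python, from rig import r gives the robot as it stands.
- The arm moves only by the shell command python3 -m crank 'ROWS' [FORCE]. ROWS is a JSON list of rows, 1 to 20 of them, each an object with the fields x, y, z (the shift in shares of the most that a row can go, 1 being 50 mm), spin (a turn about the tool's z in parts of the range, where 1.0 means pi rad), jaw (the finger opening in m); a field left out counts as zero (the opening has to be given); each row shifts and turns the commanded pose from where the row before left it, along the tool's axes as they then stand; what a row does not reach is not made up. A row lasts 1/10 s, in which the tool goes at most 0.05 m and 0.15 rad, less where a joint would pass 70% of its speed; a pose out of reach is approached as far as the arm can. The fingers move at their own pace and stop on an object; FORCE is the grip in N (left out, the last holds). Time passes only in rows, so rows that do not move let the fingers close. It prints the time, the measured TCP pose, the force, the opening and the grip force at its end. Input that does not fit is refused with a message, and nothing moves.
- r.read_state(): the state, without advancing time (a new reading comes with each control period).
- r.snapshot(name): name is "scene" or "top" or "wrist"; returns the picture (384x512x3 uint8, red, green, blue); there is no depth.
- r.calibration(name): a dict with "camera_matrix" (3x3 intrinsics, pixels), "dist" ([k1, k2, p1, p2, k3] as OpenCV has them; the pictures are not rectified), "R" (3x3) and "t" (3): a world point X has camera coordinates R X + t. Camera axes: x right, y down, z forward; pixel columns grow to the right and rows downward; lengths in m; the calibration is good to about 2 mm. A picture is of the moment at which its call begins: read the wrist's pose just before it. calibration takes no time and is no camera call; for the wrist camera it gives the pose at the moment of the call.
- r.hand_in(): hands the job in; it is judged then, once.
Trained networks look in the newest picture that a camera, given by its name, has taken for a name from the list of things; names that differ only in an ending like _2 or _b are one class to them, and where a whole thing is asked for, a point or a joint stands for the part that bears it (a point fixed in the world has none). Each returns a list of dicts, best first, with "p" (0 to 1); they miss things now and then, are a little off and sometimes report something else, mostly with a low value. They report only what shows in the picture. A call takes as long as a camera call.
- r.look_for(camera, thing): "location" ([x, y, z] in m, in world coordinates, good to about 4 mm: the middle of the surface that is visible of it).
The state is a dict: "time_s": time; "joints": joint angles; "qvel": joint speeds; "joint_efforts": joint torques, N m; "eef_pos": TCP position; "orientation": TCP orientation; "ft_force": force on the tool from outside, world axes, zero at the start; "moment": the same for the moment, N m; "finger_gap": finger opening in m; "finger_force": force on a finger pad.
Only numpy, scipy, OpenCV 4.12 (cv2) and the standard library are available. Lean on these libraries where they do the work, as an engineer would, in place of code of your own. Each camera call takes 0.05 s, during which the arm holds its last target. There are 200 camera calls.

## Working session

There is one attempt and no reset: what is moved stays moved. The work goes in short steps, Python scripts to look and compute and a shell command to move; the robot and the scene stay as the last step left them, time stands still between calls to the robot, and variables do not carry over. Pictures are saved under pics/ and viewed, at most 14 in all, crops included, and the job is handed in when it is done.

```bash
ls; mkdir -p pics
cat > look.py <<'E'
import sys,cv2,numpy as np
from rig import r
E
python3 - <<'E'
from rig import r
import cv2,numpy as np
for c in ("top","scene"):
    cv2.imwrite(f"pics/{c}0.png",r.snapshot(c)[:,:,::-1])
s=r.read_state();print({k:np.round(s[k],3).tolist() for k in s})
k=r.calibration("top");print({a:np.round(k[a],3).tolist() for a in k})
for n in ["tray","bay_red","bay_yellow","bay_green","bay_blue","red_a","yellow_a","green_a","blue_a","pot0","dish","bar","bar_end1","bottle","timer","slide_box"]:
    for c in ("top",):
        print(n,c,[(np.round(d["location"],3).tolist(),round(d["p"],2)) for d in r.look_for(c,n) if d["p"]>.2])
E
```

```text
pics
{'time_s': 0.1, 'joints': [1.092, 0.469, -0.049, 1.534, 0.024, 1.141, -0.082], 'qvel': [0.001, 0.0, -0.001, -0.005, 0.001, 0.001, -0.0], 'joint_efforts': [0.0, -50.917, -0.081, -23.683, -0.061, 0.034, 0.0], 'eef_pos': [0.293, -0.607, 0.222], 'orientation': [0.975, 0.223, -0.0, -0.001], 'ft_force': [0.278, -0.364, 0.081], 'moment': [-0.032, 0.026, 0.031], 'finger_force': 0.0, 'finger_gap': 0.087}
{'camera_matrix': [[389.833, 0.0, 249.996], [0.0, 389.833, 190.561], [0.0, 0.0, 1.0]], 'dist': [-0.033, 0.0, 0.0, 0.0, 0.0], 'R': [[0.029, -1.0, 0.008], [-0.983, -0.03, -0.181], [0.181, -0.003, -0.983]], 't': [-0.007, 0.595, 1.023]}
tray top [([0.641, 0.183, 0.011], 0.95)]
bay_red top [([0.644, 0.186, 0.011], 0.68)]
bay_yellow top [([0.638, 0.184, 0.009], 0.73)]
bay_green top [([0.642, 0.182, 0.011], 0.81)]
bay_blue top [([0.637, 0.185, 0.01], 0.67)]
red_a top [([0.639, 0.186, 0.012], 0.46), ([0.505, -0.168, 0.05], 0.44), ([0.473, -0.048, 0.058], 0.32)]
yellow_a top [([0.598, -0.038, 0.048], 0.53)]
green_a top [([0.478, -0.048, 0.059], 0.61), ([0.491, -0.066, 0.063], 0.49)]
blue_a top []
pot0 top [([0.624, 0.195, 0.042], 0.65), ([0.634, 0.155, 0.037], 0.61)]
dish top [([0.545, -0.358, 0.005], 0.7), ([0.504, -0.168, 0.053], 0.31)]
bar top [([0.487, 0.138, 0.011], 0.66)]
bar_end1 top [([0.493, 0.14, 0.013], 0.76), ([0.641, 0.186, 0.012], 0.38)]
bottle top [([0.741, -0.026, 0.075], 0.93)]
timer top [([0.726, -0.231, 0.021], 0.58), ([0.431, 0.419, 0.041], 0.55)]
slide_box top [([0.429, 0.419, 0.042], 0.82)]
```

Run:
```python
import cv2
im=cv2.imread("pics/top0.png")
cv2.imwrite("pics/top0b.png",cv2.resize(im,(800,600),interpolation=cv2.INTER_CUBIC))
```

```text
(no output)
```

View pics/top0b.png

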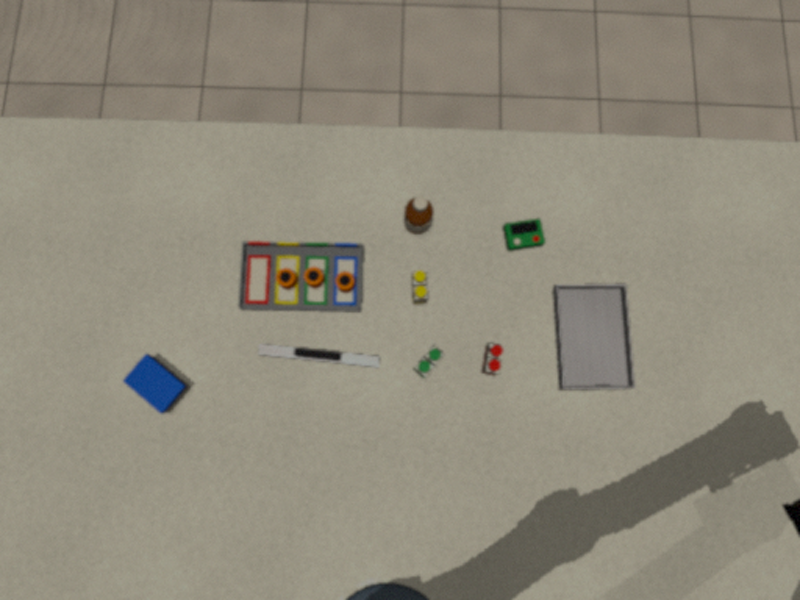

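The picture shows the tray at about (302,277) with its bays red to blue from left to right. There are three pots, in yellow (287,278), green (314,276) and blue (345,281). The vial pairs are yellow (420,285), green (429,360) and red (494,358), with no blue ones. The bar is at (320,355), the dish at (593,337), and the bystanders are at (420,215), (524,234) and (157,383).

```bash
cat > h.py <<'E'
import cv2,numpy as np
from rig import r
from scipy.spatial.transform import Rotation as Ro
H={"red":[(0,9),(171,180)],"orange":[(9,18)],"yellow":[(22,34)],"green":[(50,85)],"blue":[(100,130)]}
def ray(cal,uv,z):
    uv=np.array(uv,float).reshape(-1,1,2)
    n=cv2.undistortPoints(uv,np.array(cal["camera_matrix"]),np.array(cal["dist"])).reshape(-1,2)
    R=np.array(cal["R"]);t=np.array(cal["t"])
    d=np.c_[n,np.ones(len(n))]@R; c=-R.T@t
    z=np.broadcast_to(z,len(n))
    return c+d*((z-c[2])/d[:,2])[:,None]
def proj(cal,X):
    R=np.array(cal["R"]);return cv2.projectPoints(np.array(X,float).reshape(-1,1,3),cv2.Rodrigues(R)[0],np.array(cal["t"],float),np.array(cal["camera_matrix"]),np.array(cal["dist"]))[0].reshape(-1,2)
def snap(c,name=None):
    cal=r.calibration(c); im=r.snapshot(c)
    if name: cv2.imwrite(f"pics/{name}.png",cv2.resize(im[:,:,::-1],(800,600),interpolation=cv2.INTER_CUBIC))
    return im,cal
def mask(im,col,s=110,v=60):
    h=cv2.cvtColor(im,cv2.COLOR_RGB2HSV); m=0
    for a,b in H[col]: m=m|cv2.inRange(h,(a,s,v),(b,255,255))
    return m
def blobs(im,col,amin=15,**k):
    n,l,st,ce=cv2.connectedComponentsWithStats(mask(im,col,**k))
    return [(ce[i],st[i]) for i in range(1,n) if st[i][4]>=amin]
def pose():
    s=r.read_state();M=Ro.from_quat(s["orientation"]).as_matrix()
    return np.array(s["eef_pos"]),np.arctan2(M[1,0],M[0,0]),M
def go(x,y,z,phi=None):
    "turn first, then shift in the turned tool axes; phi = yaw of tool x, mod pi"
    p,f,M=pose(); phi=f if phi is None else phi
    d=(phi-f+np.pi/2)%np.pi-np.pi/2
    g=f+d; e=np.array([x,y,z])-p
    print("turn %.3f  dx %.4f dy %.4f dz %.4f  (yaw now %.3f)"%(-d,e[0]*np.cos(g)+e[1]*np.sin(g),e[0]*np.sin(g)-e[1]*np.cos(g),-e[2],f))
E
python3 - <<'E'
from h import *
im,cal=snap("top")
for c,z in [("red",.063),("yellow",.063),("green",.063),("orange",.042),("blue",.008)]:
    for ce,st in blobs(im,c): print(c,np.round(ce,1),st.tolist(),np.round(ray(cal,ce,z)[0],4))
def w(px,z): print(np.round(ray(cal,np.array(px)/1.5625,z)[:,:2],4).tolist())
print("dish");w([(555,286),(624,285),(632,388),(561,390)],.028)
print("bar");w([(259,350),(380,362)],.012)
print("tray");w([(243,243),(362,244),(361,311),(241,308)],[.02,.02,.008,.008])
k=r.calibration("wrist");p,f,M=pose();R=np.array(k["R"]);c=-R.T@k["t"]
print("wrist cam in tool",np.round(M.T@(c-p),3),"\n",np.round(M.T@R.T,2),k["camera_matrix"])
go(.64,.175,.3,0)
E
```

```text
red [165.3 155.5] [159, 155, 14, 2, 27] [0.6851 0.2496 0.063 ]
red [164.7 179.1] [157, 163, 16, 32, 194] [0.6178 0.2464 0.063 ]
red [316.8 228.7] [313, 221, 9, 17, 93] [ 0.494  -0.1725  0.063 ]
yellow [184.2 156. ] [177, 155, 15, 3, 40] [0.6854 0.1969 0.063 ]
yellow [184.4 167.4] [176, 163, 16, 14, 88] [0.6528 0.1943 0.063 ]
yellow [268.3 176.4] [265, 173, 8, 8, 47] [ 0.6343 -0.0387  0.063 ]
yellow [182.5 189.2] [175, 180, 16, 15, 85] [0.5913 0.1956 0.063 ]
yellow [268.8 186.2] [265, 182, 8, 9, 51] [ 0.607  -0.0407  0.063 ]
green [334.7 151.6] [323, 141, 25, 19, 193] [ 0.7115 -0.2234  0.063 ]
green [203.2 164.8] [196, 164, 14, 5, 20] [0.6619 0.1427 0.063 ]
green [201.  193.6] [195, 192, 14, 3, 20] [0.5804 0.1445 0.063 ]
green [277.8 226.5] [275, 224, 6, 6, 30] [ 0.4969 -0.0672  0.063 ]
green [271.4 233.9] [269, 231, 6, 7, 34] [ 0.4765 -0.0502  0.063 ]
orange [267.1 137.6] [260, 128, 16, 17, 164] [ 0.7531 -0.0339  0.042 ]
orange [200.5 176.9] [194, 171, 13, 13, 110] [0.6317 0.1508 0.042 ]
orange [183.1 177.9] [176, 172, 15, 13, 114] [0.6274 0.1997 0.042 ]
orange [220.7 179.9] [215, 174, 12, 13, 97] [0.6249 0.0938 0.042 ]
blue [220.8 156.5] [215, 156, 13, 2, 25] [0.702  0.0991 0.008 ]
blue [221.3 168. ] [214, 164, 15, 14, 67] [0.6675 0.0962 0.008 ]
blue [220.6 191. ] [213, 183, 15, 13, 44] [0.5994 0.0953 0.008 ]
blue [ 98.9 245.1] [80, 227, 39, 37, 770] [0.434  0.4316 0.008 ]
dish
[[0.6307, -0.289], [0.6365, -0.4166], [0.4495, -0.4237], [0.4427, -0.2962]]
bar
[[0.499, 0.2459], [0.4841, 0.0262]]
tray
[[0.6959, 0.2876], [0.7008, 0.0666], [0.5768, 0.0642], [0.5756, 0.2851]]
wrist cam in tool [ 0.067 -0.001 -0.161] 
 [[-0.   -0.97 -0.25]
 [ 1.    0.   -0.  ]
 [ 0.   -0.25  0.97]] [[321.61210847   0.         256.54145025]
 [  0.         321.61210847 188.5369809 ]
 [  0.           0.           1.        ]]
turn 0.450  dx 0.3465 dy -0.7828 dz -0.0774  (yaw now 0.450)
```

The rows are not in the units I measure in: shifts go in shares of 50 mm and turns go in shares of pi rad. I convert before sending: -0.044 m is -0.88, -0.02 m is -0.4, 0.15 rad / 3.1416 = 0.0477.

```bash
python3 -m crank '[{"z":-0.4, "spin":0.0477, "jaw":0.087}, {"z":-0.4, "spin":0.0477, "jaw":0.087}, {"spin":0.0477, "jaw":0.087}, {"x":0.38, "y":-0.88, "jaw":0.087}, {"x":0.38, "y":-0.88, "jaw":0.087}, {"x":0.38, "y":-0.88, "jaw":0.087}, {"x":0.38, "y":-0.88, "jaw":0.087}, {"x":0.38, "y":-0.88, "jaw":0.087}, {"x":0.38, "y":-0.88, "jaw":0.087}, {"x":0.38, "y":-0.88, "jaw":0.087}, {"x":0.38, "y":-0.88, "jaw":0.087}, {"x":0.38, "y":-0.88, "jaw":0.087}, {"x":0.38, "y":-0.88, "jaw":0.087}, {"x":0.38, "y":-0.88, "jaw":0.087}, {"x":0.38, "y":-0.88, "jaw":0.087}, {"x":0.38, "y":-0.88, "jaw":0.087}, {"x":0.38, "y":-0.88, "jaw":0.087}, {"x":0.38, "y":-0.88, "jaw":0.087}, {"x":0.38, "y":-0.88, "jaw":0.087}, {"x":0.38, "y":-0.88, "jaw":0.087}]' 30
python3 -m crank '[{"x":0.38, "y":-0.68, "jaw":0.087}, {"jaw":0.087}, {"jaw":0.087}, {"jaw":0.087}]'
python3 - <<'E'
from h import *
go(.64,.175,.25,0)
im,cal=snap("wrist","w1")
for c,z in [("red",.008),("yellow",.008),("green",.008),("orange",.042),("blue",.008)]:
    for ce,st in blobs(im,c,40): print(c,np.round(ce*1.5625,0),st[2:].tolist(),np.round(ray(cal,ce,z)[0],4))
E
```

```text
time_s: 2.95
eef_pos: [0.6173, 0.1418, 0.2628]
orientation: [1.0, -0.0, 0.0, 0.0]
ft_force: [0.8, 0.4, 0.5]
finger_gap: 0.0867
finger_force: 0.0
time_s: 3.35
eef_pos: [0.6356, 0.1722, 0.2624]
orientation: [1.0, -0.001, -0.0, 0.001]
ft_force: [0.1, -0.9, -0.5]
finger_gap: 0.0869
finger_force: 0.0
turn -0.002  dx 0.0044 dy -0.0028 dz 0.0124  (yaw now -0.002)
red [288. 173.] [32, 5, 131] [0.6963 0.2633 0.008 ]
red [297. 251.] [36, 70, 838] [0.6323 0.2594 0.008 ]
yellow [356. 172.] [33, 5, 140] [0.697  0.2086 0.008 ]
yellow [360. 249.] [36, 71, 822] [0.6339 0.2062 0.008 ]
yellow [637. 263.] [18, 41, 151] [ 0.622  -0.0284  0.008 ]
yellow [679. 260.] [22, 19, 321] [ 0.624  -0.0648  0.008 ]
yellow [677. 295.] [22, 19, 311] [ 0.5934 -0.0674  0.008 ]
green [426. 171.] [32, 4, 100] [0.6976 0.1522 0.008 ]
green [426. 248.] [33, 70, 713] [0.6346 0.1517 0.008 ]
orange [691.  93.] [50, 50, 1687] [ 0.7539 -0.0389  0.042 ]
orange [632. 115.] [13, 23, 56] [0.7381 0.0037 0.042 ]
orange [424. 254.] [27, 31, 443] [0.6353 0.1544 0.042 ]
orange [362. 259.] [28, 31, 477] [0.6317 0.2022 0.042 ]
orange [494. 261.] [31, 31, 520] [0.6296 0.1002 0.042 ]
blue [496. 170.] [32, 4, 111] [0.6981 0.0953 0.008 ]
blue [487. 245.] [34, 70, 736] [0.6367 0.1008 0.008 ]
```

View pics/w1.png

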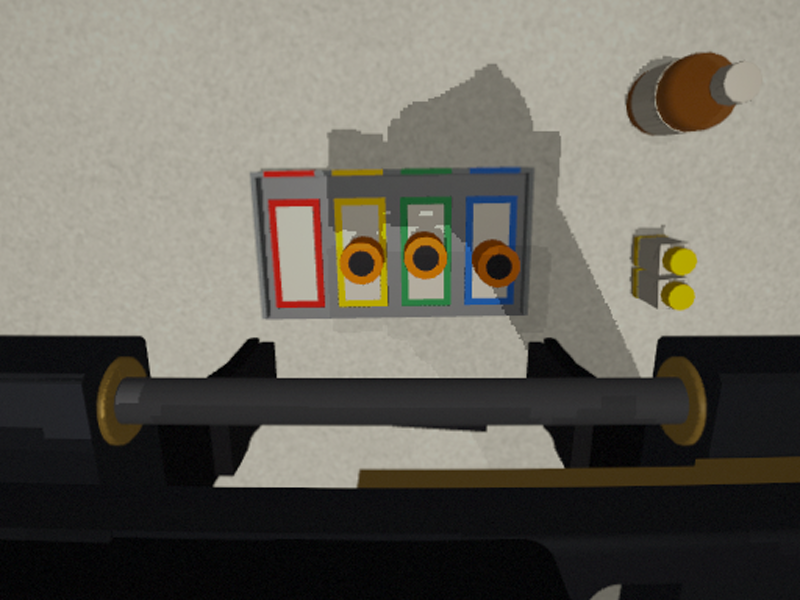

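The wrist view shows the tray with all four bays and the pots' dots at about (361,263), (425,258) and (498,265). The yellow pair is at right, around (678,278).

```bash
python3 - <<'E'
from h import *
cal=r.calibration("wrist")
print(np.round(ray(cal,np.array([(361,263),(425,258),(498,265)])/1.5625,.042),4)[:,:2])
go(.63,.098,.20,np.pi/2-0.01);print(np.round(r.read_state()["joints"],2))
E
python3 -m crank '[{"x":-0.06, "y":0.74, "spin":-0.0477, "jaw":0.07}, {"x":-0.06, "y":0.74, "jaw":0.07}, {"spin":-0.0477, "jaw":0.07}, {"spin":-0.0477, "jaw":0.07}, {"spin":-0.0477, "jaw":0.07}, {"spin":-0.0477, "jaw":0.07}, {"z":0.4, "spin":-0.0477, "jaw":0.07}, {"z":0.4, "spin":-0.0477, "jaw":0.07}, {"z":0.4, "spin":-0.0477, "jaw":0.07}, {"spin":-0.0477, "jaw":0.07}, {"spin":-0.0477, "jaw":0.07}, {"spin":-0.0191, "jaw":0.07}, {"jaw":0.07}, {"jaw":0.07}]'
python3 - <<'E'
from h import *
go(.63,.098,.016,np.pi/2-0.01);print(np.round(r.read_state()["joints"],2))
E
```

```text
[[0.6287 0.2029]
 [0.6324 0.1535]
 [0.6268 0.0968]]
turn -1.564  dx -0.0740 dy -0.0049 dz 0.0626  (yaw now -0.003)
[-0.08  0.44 -0.36  1.51  0.16  1.22 -2.03]
time_s: 4.8
eef_pos: [0.6352, 0.0986, 0.2028]
orientation: [0.712, 0.702, -0.0, 0.0]
ft_force: [-0.5, -0.2, 0.9]
finger_gap: 0.0701
finger_force: 0.0
turn -0.004  dx -0.0006 dy -0.0052 dz 0.1868  (yaw now 1.557)
[ 0.24  0.52 -0.66  1.61  0.34  1.13 -0.52]
```

Scaled: -0.04 m is -0.8, -0.007 m is -0.14.

```bash
python3 -m crank '[{"y":-0.14, "z":0.6, "jaw":0.07}, {"z":0.8, "jaw":0.07}, {"z":0.8, "jaw":0.07}, {"z":0.8, "jaw":0.07}, {"z":0.5, "jaw":0.07}, {"z":0.24, "jaw":0.07}, {"jaw":0.07}, {"jaw":0.02}, {"jaw":0.02}, {"jaw":0.02}, {"jaw":0.02}, {"jaw":0.02}, {"z":-0.6, "jaw":0.02}, {"z":-0.8, "jaw":0.02}, {"z":-0.8, "jaw":0.02}, {"z":-0.6, "jaw":0.02}, {"jaw":0.02}]' 20
python3 - <<'E'
from h import *
go(.525,-.32,.16)
E
```

```text
time_s: 6.5
eef_pos: [0.6311, 0.1014, 0.1609]
orientation: [0.711, 0.703, 0.004, 0.003]
ft_force: [0.0, 0.6, -1.5]
finger_gap: 0.0335
finger_force: 19.9
turn -0.000  dx -0.4226 dy -0.1014 dz 0.0009  (yaw now 1.560)
```

Scaled: -0.042 m is -0.84, 0.04 m is 0.8.

```bash
python3 -m crank '[{"x":-0.84, "y":-0.2, "jaw":0.02}, {"x":-0.84, "y":-0.2, "jaw":0.02}, {"x":-0.84, "y":-0.2, "jaw":0.02}, {"x":-0.84, "y":-0.2, "jaw":0.02}, {"x":-0.84, "y":-0.2, "jaw":0.02}, {"x":-0.84, "y":-0.2, "jaw":0.02}, {"x":-0.84, "y":-0.2, "jaw":0.02}, {"x":-0.84, "y":-0.2, "jaw":0.02}, {"x":-0.84, "y":-0.2, "jaw":0.02}, {"x":-0.84, "y":-0.2, "jaw":0.02}, {"jaw":0.02}, {"z":0.8, "jaw":0.02}, {"jaw":0.02}]'
python3 - <<'E'
from h import *
go(.525,-.32,.016)
E
```

```text
time_s: 7.8
eef_pos: [0.5196, -0.3173, 0.1106]
orientation: [0.711, 0.703, -0.002, -0.005]
ft_force: [-1.6, 1.1, -0.5]
finger_gap: 0.0334
finger_force: 19.9
turn -0.000  dx -0.0026 dy 0.0055 dz 0.0946  (yaw now 1.560)
```

Scaled: -0.05 m is -1, 0.004 m is 0.08.

```bash
python3 -m crank '[{"y":0.08, "z":0.8, "jaw":0.02}, {"z":0.6, "jaw":0.02}, {"z":0.3, "jaw":0.02}, {"z":0.18, "jaw":0.02}, {"jaw":0.02}, {"jaw":0.05}, {"jaw":0.05}, {"jaw":0.05}, {"z":-0.6, "jaw":0.06}, {"z":-1, "jaw":0.07}, {"z":-1, "jaw":0.07}, {"z":-0.8, "jaw":0.07}]'
python3 -m crank '[{"x":0.94, "y":0.214, "jaw":0.07}, {"x":0.94, "y":0.214, "jaw":0.07}, {"x":0.94, "y":0.214, "jaw":0.07}, {"x":0.94, "y":0.214, "jaw":0.07}, {"x":0.94, "y":0.214, "jaw":0.07}, {"x":0.94, "y":0.214, "jaw":0.07}, {"x":0.94, "y":0.214, "jaw":0.07}, {"x":0.94, "y":0.214, "jaw":0.07}, {"x":0.94, "y":0.214, "jaw":0.07}, {"x":0.94, "y":0.214, "jaw":0.07}, {"jaw":0.07}, {"jaw":0.07}, {"jaw":0.07}]'
python3 - <<'E'
from h import *
im,cal=snap("top")
for ce,st in blobs(im,"orange",40): print(np.round(ce*1.5625,0),st[2:].tolist(),np.round(ray(cal,ce,.042)[0],4))
go(.632,.1535,.016)
E
```

```text
time_s: 9.0
eef_pos: [0.5284, -0.3189, 0.1953]
orientation: [0.711, 0.703, 0.0, 0.002]
ft_force: [0.9, -0.1, 0.5]
finger_gap: 0.0683
finger_force: 0.0
time_s: 10.3
eef_pos: [0.64, 0.1482, 0.1916]
orientation: [0.712, 0.703, -0.0, 0.001]
ft_force: [-0.7, -0.1, 0.3]
finger_gap: 0.0699
finger_force: 0.0
[417. 215.] [16, 16, 160] [ 0.7532 -0.0341  0.042 ]
[574. 342.] [14, 13, 121] [ 0.5265 -0.317   0.042 ]
turn -0.000  dx 0.0058 dy -0.0081 dz 0.1756  (yaw now 1.557)
```

Scaled: -0.04 m is -0.8, -0.008 m is -0.16.

```bash
python3 -m crank '[{"x":0.12, "y":-0.16, "z":0.6, "jaw":0.07}, {"z":0.8, "jaw":0.07}, {"z":0.8, "jaw":0.07}, {"z":0.7, "jaw":0.07}, {"z":0.4, "jaw":0.07}, {"z":0.22, "jaw":0.07}, {"jaw":0.07}, {"jaw":0.02}, {"jaw":0.02}, {"jaw":0.02}, {"jaw":0.02}, {"jaw":0.02}, {"z":-0.6, "jaw":0.02}, {"z":-0.8, "jaw":0.02}, {"z":-0.8, "jaw":0.02}, {"z":-0.6, "jaw":0.02}, {"jaw":0.02}]' 20
python3 - <<'E'
from h import *
go(.525,-.395,.16)
E
```

```text
time_s: 12.05
eef_pos: [0.6345, 0.1578, 0.161]
orientation: [0.711, 0.703, 0.004, 0.002]
ft_force: [-0.2, -0.1, -0.5]
finger_gap: 0.0332
finger_force: 20.0
turn -0.000  dx -0.5539 dy -0.1034 dz 0.0010  (yaw now 1.560)
```

Scaled: -0.046 m is -0.92, 0.04 m is 0.8.

```bash
python3 -m crank '[{"x":-0.92, "y":-0.172, "jaw":0.02}, {"x":-0.92, "y":-0.172, "jaw":0.02}, {"x":-0.92, "y":-0.172, "jaw":0.02}, {"x":-0.92, "y":-0.172, "jaw":0.02}, {"x":-0.92, "y":-0.172, "jaw":0.02}, {"x":-0.92, "y":-0.172, "jaw":0.02}, {"x":-0.92, "y":-0.172, "jaw":0.02}, {"x":-0.92, "y":-0.172, "jaw":0.02}, {"x":-0.92, "y":-0.172, "jaw":0.02}, {"x":-0.92, "y":-0.172, "jaw":0.02}, {"x":-0.92, "y":-0.172, "jaw":0.02}, {"x":-0.92, "y":-0.172, "jaw":0.02}, {"jaw":0.02}, {"z":0.8, "jaw":0.02}, {"jaw":0.02}, {"jaw":0.02}]'
python3 - <<'E'
from h import *
go(.525,-.395,.016)
E
```

```text
time_s: 13.65
eef_pos: [0.5219, -0.3938, 0.1146]
orientation: [0.711, 0.704, -0.0, -0.002]
ft_force: [1.0, 0.7, -0.7]
finger_gap: 0.0335
finger_force: 20.0
turn -0.000  dx -0.0012 dy 0.0031 dz 0.0986  (yaw now 1.561)
```

Scaled: -0.05 m is -1, -0.04 m is -0.8.

```bash
python3 -m crank '[{"y":0.06, "z":0.8, "jaw":0.02}, {"z":0.6, "jaw":0.02}, {"z":0.38, "jaw":0.02}, {"z":0.18, "jaw":0.02}, {"jaw":0.02}, {"jaw":0.05}, {"jaw":0.05}, {"jaw":0.05}, {"z":-0.6, "jaw":0.06}, {"z":-1, "jaw":0.07}, {"z":-1, "jaw":0.07}, {"z":-0.8, "jaw":0.07}]'
python3 -m crank '[{"x":0.92, "y":0.16, "jaw":0.07}, {"x":0.92, "y":0.16, "jaw":0.07}, {"x":0.92, "y":0.16, "jaw":0.07}, {"x":0.92, "y":0.16, "jaw":0.07}, {"x":0.92, "y":0.16, "jaw":0.07}, {"x":0.92, "y":0.16, "jaw":0.07}, {"x":0.92, "y":0.16, "jaw":0.07}, {"x":0.92, "y":0.16, "jaw":0.07}, {"x":0.92, "y":0.16, "jaw":0.07}, {"x":0.92, "y":0.16, "jaw":0.07}, {"x":0.92, "y":0.16, "jaw":0.07}, {"x":0.92, "y":0.16, "jaw":0.07}, {"x":0.92, "y":0.16, "jaw":0.07}, {"jaw":0.07}, {"jaw":0.07}, {"jaw":0.07}]'
python3 - <<'E'
from h import *
im,cal=snap("top")
for ce,st in blobs(im,"orange",40): print(np.round(ce*1.5625,0),st[2:].tolist(),np.round(ray(cal,ce,.042)[0],4))
im,cal=snap("wrist","w2")
go(.629,.203,.016)
E
```

```text
time_s: 14.85
eef_pos: [0.5263, -0.3948, 0.191]
orientation: [0.711, 0.703, 0.0, 0.001]
ft_force: [1.6, -0.9, -0.1]
finger_gap: 0.0686
finger_force: 0.0
time_s: 16.45
eef_pos: [0.6364, 0.2003, 0.1874]
orientation: [0.712, 0.703, -0.001, 0.001]
ft_force: [-0.3, -0.7, 0.6]
finger_gap: 0.0702
finger_force: 0.0
[418. 215.] [17, 16, 162] [ 0.7533 -0.0343  0.042 ]
[574. 342.] [14, 13, 122] [ 0.5265 -0.317   0.042 ]
[616. 344.] [15, 13, 138] [ 0.5253 -0.3916  0.042 ]
turn -0.000  dx 0.0032 dy -0.0076 dz 0.1715  (yaw now 1.557)
```

View pics/w2.png

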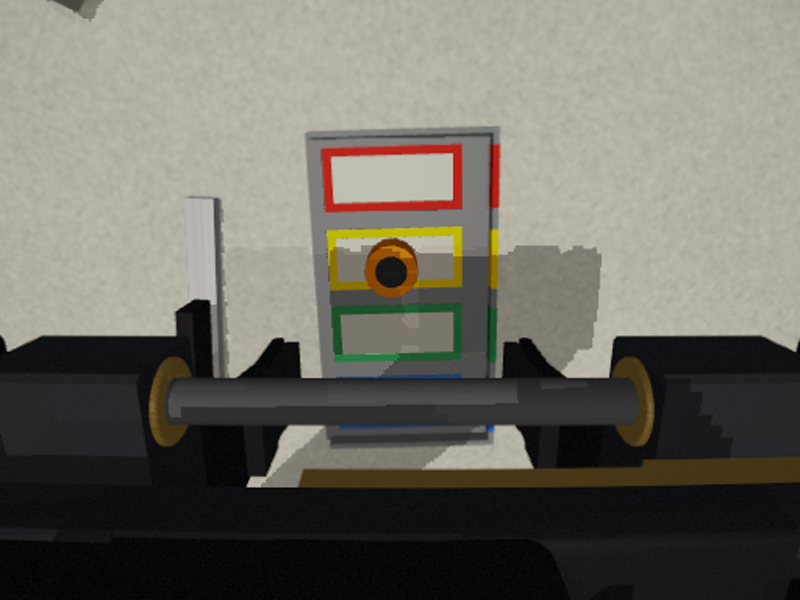

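The last pot stands in the yellow bay with its dot at (391,271), and the green and blue bays are empty. The bar's end shows at left, (203,200).

Scaled: -0.04 m is -0.8, -0.03 m is -0.6.

```bash
python3 -m crank '[{"x":0.06, "y":-0.14, "z":0.6, "jaw":0.07}, {"z":0.8, "jaw":0.07}, {"z":0.8, "jaw":0.07}, {"z":0.6, "jaw":0.07}, {"z":0.4, "jaw":0.07}, {"z":0.22, "jaw":0.07}, {"jaw":0.07}, {"jaw":0.02}, {"jaw":0.02}, {"jaw":0.02}, {"jaw":0.02}, {"jaw":0.02}, {"z":-0.6, "jaw":0.02}, {"z":-0.8, "jaw":0.02}, {"z":-0.8, "jaw":0.02}, {"z":-0.6, "jaw":0.02}, {"jaw":0.02}]' 20
python3 -m crank '[{"x":-0.94, "y":-0.12, "jaw":0.02}, {"x":-0.94, "y":-0.12, "jaw":0.02}, {"x":-0.94, "y":-0.12, "jaw":0.02}, {"x":-0.94, "y":-0.12, "jaw":0.02}, {"x":-0.94, "y":-0.12, "jaw":0.02}, {"x":-0.94, "y":-0.12, "jaw":0.02}, {"x":-0.94, "y":-0.12, "jaw":0.02}, {"x":-0.94, "y":-0.12, "jaw":0.02}, {"x":-0.94, "y":-0.12, "jaw":0.02}, {"x":-0.94, "y":-0.12, "jaw":0.02}, {"x":-0.94, "y":-0.12, "jaw":0.02}, {"x":-0.94, "y":-0.12, "jaw":0.02}, {"jaw":0.02}, {"jaw":0.02}, {"z":0.8, "jaw":0.02}, {"jaw":0.02}, {"jaw":0.02}]'
python3 - <<'E'
from h import *
go(.565,-.355,.016)
E
```

```text
time_s: 18.25
eef_pos: [0.6317, 0.207, 0.1621]
orientation: [0.711, 0.703, 0.004, 0.002]
ft_force: [-0.0, 1.3, 0.2]
finger_gap: 0.0337
finger_force: 19.9
time_s: 19.95
eef_pos: [0.5509, -0.3561, 0.1161]
orientation: [0.71, 0.704, 0.0, -0.001]
ft_force: [-0.1, -0.2, -0.4]
finger_gap: 0.0335
finger_force: 19.9
turn -0.000  dx 0.0012 dy 0.0141 dz 0.1001  (yaw now 1.562)
```

Scaled: -0.05 m is -1, 0.04 m is 0.8.

```bash
python3 -m crank '[{"y":0.28, "z":0.6, "jaw":0.02}, {"z":0.8, "jaw":0.02}, {"z":0.4, "jaw":0.02}, {"z":0.18, "jaw":0.02}, {"jaw":0.02}, {"jaw":0.02}, {"jaw":0.05}, {"jaw":0.05}, {"jaw":0.05}, {"z":-0.6, "jaw":0.06}, {"z":-1, "jaw":0.08}, {"z":-1, "jaw":0.087}, {"z":-1, "jaw":0.087}, {"x":0.8, "y":-0.4, "jaw":0.087}, {"x":0.8, "y":-0.4, "jaw":0.087}, {"jaw":0.087}, {"jaw":0.087}, {"jaw":0.087}]'
python3 - <<'E'
from h import *
im,cal=snap("top","t2")
for c,z in (("orange",.038),("red",.063),("yellow",.063),("green",.063)):
  for ce,st in blobs(im,c,25): print(c,np.round(ce*1.5625,0),st[2:].tolist(),np.round(ray(cal,ce,z)[0],4))
im,cal=snap("wrist","w3")
for c in ("red","yellow","green"):
  for ce,st in blobs(im,c,40): print(c,np.round(ce*1.5625,0),st[2:].tolist(),np.round(ray(cal,ce,.063)[0],4))
E
```

```text
time_s: 21.75
eef_pos: [0.5261, -0.2791, 0.1977]
orientation: [0.711, 0.703, -0.0, 0.0]
ft_force: [-0.1, 0.1, 0.4]
finger_gap: 0.0871
finger_force: 0.0
orange [418. 215.] [16, 16, 163] [ 0.7547 -0.0344  0.038 ]
orange [570. 343.] [10, 13, 80] [ 0.5255 -0.3109  0.038 ]
red [258. 243.] [14, 2, 27] [0.6851 0.2496 0.063 ]
red [257. 280.] [17, 32, 191] [0.6183 0.2465 0.063 ]
red [495. 357.] [9, 17, 92] [ 0.4939 -0.1723  0.063 ]
yellow [287. 244.] [14, 3, 39] [0.6853 0.1974 0.063 ]
yellow [287. 278.] [17, 32, 201] [0.6232 0.1953 0.063 ]
yellow [419. 276.] [8, 8, 47] [ 0.6343 -0.0387  0.063 ]
yellow [420. 291.] [8, 9, 50] [ 0.607  -0.0405  0.063 ]
green [523. 236.] [25, 19, 198] [ 0.7122 -0.2233  0.063 ]
green [434. 354.] [6, 6, 28] [ 0.4967 -0.0672  0.063 ]
green [424. 366.] [6, 7, 32] [ 0.4762 -0.0498  0.063 ]
red [320.  92.] [25, 26, 481] [ 0.4811 -0.1704  0.063 ]
red [365.  98.] [25, 26, 470] [ 0.5059 -0.1741  0.063 ]
red [687. 228.] [11, 11, 94] [ 0.6959 -0.2485  0.063 ]
green [697. 196.] [49, 72, 1864] [ 0.6992 -0.2295  0.063 ]
```

View pics/w3.png

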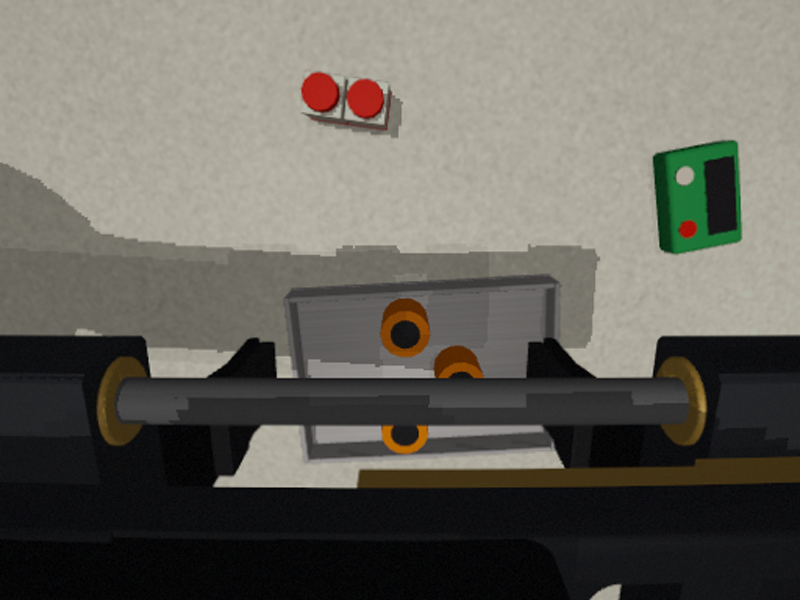

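All three pots are in the dish, at (405,330), (458,370) and (405,435). The red pair stands at (320,92) and (365,98).

Run:
```python
from h import *
go(.4937,-.1723,.12,np.pi/2-.148)
```

```text
turn 0.135  dx 0.1009 dy -0.0478 dz 0.0773  (yaw now 1.558)
```

Scaled: 0.034 m is 0.68, 0.033 m is 0.66, 0.135 rad / 3.1416 = 0.043.

```bash
python3 -m crank '[{"spin":0.043, "jaw":0.087}, {"x":0.68, "y":-0.32, "z":0.4, "jaw":0.087}, {"x":0.68, "y":-0.32, "z":0.4, "jaw":0.087}, {"x":0.66, "y":-0.32, "z":0.4, "jaw":0.087}, {"jaw":0.087}, {"jaw":0.087}, {"jaw":0.087}]'
python3 - <<'E'
from h import *
go(.4937,-.1723,.013,np.pi/2-.148)
E
```

```text
time_s: 22.55
eef_pos: [0.4941, -0.1725, 0.1379]
orientation: [0.757, 0.653, 0.0, 0.001]
ft_force: [0.8, -0.3, -0.3]
finger_gap: 0.087
finger_force: 0.0
turn -0.000  dx 0.0001 dy -0.0005 dz 0.1249  (yaw now 1.423)
```

Scaled: 0.03 m is 0.6, 0.013 m is 0.26.

```bash
python3 -m crank '[{"z":0.6, "jaw":0.087}, {"z":0.6, "jaw":0.087}, {"z":0.6, "jaw":0.087}, {"z":0.4, "jaw":0.087}, {"z":0.26, "jaw":0.087}, {"jaw":0.087}, {"jaw":0.087}, {"jaw":0.06}, {"jaw":0.055}, {"jaw":0.051}, {"jaw":0.049}, {"jaw":0.04}, {"jaw":0.04}, {"jaw":0.04}]' 25
python3 -m crank '[{"z":-0.2, "jaw":0.04}, {"z":-0.4, "jaw":0.04}, {"z":-0.8, "jaw":0.04}, {"z":-0.8, "jaw":0.04}, {"jaw":0.04}, {"jaw":0.04}]'
python3 - <<'E'
from h import *
im,cal=snap("wrist")
for c,z,am in (("red",.008,200),("yellow",.008,200),("green",.008,200),("blue",.008,200)):
  for ce,st in blobs(im,c,am): print(c,np.round(ce*1.5625,0),st[2:].tolist(),np.round(ray(cal,ce,z)[0],4))
im,cal=snap("top","t3")
for c,z,am in (("red",.008,100),("yellow",.008,150),("green",.008,100),("blue",.008,100)):
  for ce,st in blobs(im,c,am):
    m=mask(im,c)[st[1]:st[1]+st[3],st[0]:st[0]+st[2]]; pts=np.argwhere(m)[:,::-1]+st[:2]; q=cv2.minAreaRect(pts.astype(np.float32))
    print(c,np.round(np.array(q[0])*1.5625,0),st[2:].tolist(),np.round(ray(cal,q[0],z)[0],4))
go(.637,.26,.14,np.pi/2+.01)
E
```

```text
time_s: 23.95
eef_pos: [0.4933, -0.1709, 0.0147]
orientation: [0.757, 0.654, 0.0, 0.0]
ft_force: [-0.4, -0.1, 0.7]
finger_gap: 0.0477
finger_force: 25.0
time_s: 24.55
eef_pos: [0.4932, -0.1711, 0.1256]
orientation: [0.757, 0.654, 0.0, 0.001]
ft_force: [-0.5, 0.3, -1.8]
finger_gap: 0.0478
finger_force: 25.0
red [401. 333.] [90, 7, 452] [ 0.4879 -0.1977  0.008 ]
red [354. 445.] [52, 28, 1343] [ 0.4485 -0.2667  0.008 ]
red [447. 445.] [53, 28, 1342] [ 0.5054 -0.2752  0.008 ]
yellow [592.  23.] [70, 26, 256] [ 0.6092 -0.0471  0.008 ]
green [317.  41.] [33, 34, 820] [ 0.4681 -0.0359  0.008 ]
green [373.  78.] [31, 34, 794] [ 0.494  -0.0576  0.008 ]
green [785. 327.] [20, 59, 692] [ 0.7165 -0.2285  0.008 ]
red [257. 279.] [16, 32, 189] [0.6312 0.2594 0.008 ]
yellow [287. 279.] [17, 32, 202] [0.6327 0.2046 0.008 ]
green [524. 234.] [25, 18, 199] [ 0.7332 -0.2368  0.008 ]
blue [345. 280.] [15, 32, 120] [0.6332 0.0955 0.008 ]
blue [154. 383.] [39, 37, 772] [0.434  0.4316 0.008 ]
turn -0.156  dx 0.4294 dy 0.1494 dz -0.0163  (yaw now 1.425)
```

View pics/t3.png

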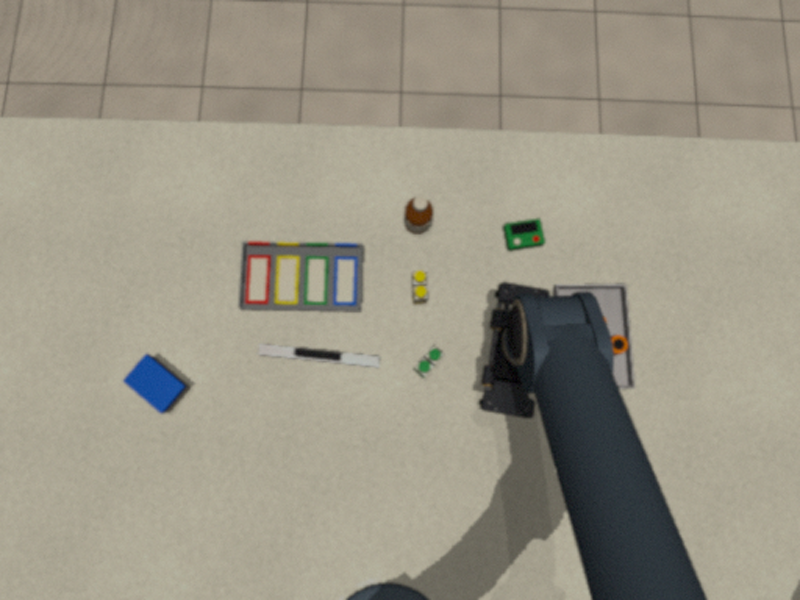

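Both red vials are held. The top view shows the empty tray at (302,277), with the yellow and green pairs and the bar undisturbed.

Scaled: 0.043 m is 0.86, 0.014 m is 0.28, -0.08 rad / 3.1416 = -0.0255.

```bash
python3 -m crank '[{"spin":-0.0255, "jaw":0.04}, {"spin":-0.0248, "jaw":0.04}, {"x":0.86, "y":0.28, "jaw":0.04}, {"x":0.86, "y":0.28, "jaw":0.04}, {"x":0.86, "y":0.28, "jaw":0.04}, {"x":0.86, "y":0.28, "jaw":0.04}, {"x":0.86, "y":0.28, "jaw":0.04}, {"x":0.86, "y":0.28, "jaw":0.04}, {"x":0.86, "y":0.28, "jaw":0.04}, {"x":0.86, "y":0.28, "jaw":0.04}, {"x":0.86, "y":0.28, "jaw":0.04}, {"x":0.86, "y":0.28, "jaw":0.04}, {"jaw":0.04}, {"jaw":0.04}, {"jaw":0.04}]'
python3 - <<'E'
from h import *
go(.634,.259,.023,np.pi/2+.012)
E
```

```text
time_s: 26.15
eef_pos: [0.6274, 0.2589, 0.1229]
orientation: [0.703, 0.711, -0.002, 0.0]
ft_force: [0.3, -1.2, -0.7]
finger_gap: 0.0478
finger_force: 25.0
turn -0.001  dx -0.0000 dy 0.0066 dz 0.0999  (yaw now 1.582)
```

Scaled: 0.03 m is 0.6, 0.02 m is 0.4.

```bash
python3 -m crank '[{"y":0.12, "z":0.6, "jaw":0.04}, {"z":0.6, "jaw":0.04}, {"z":0.4, "jaw":0.04}, {"z":0.2, "jaw":0.04}, {"z":0.12, "jaw":0.04}, {"jaw":0.04}, {"jaw":0.04}, {"jaw":0.04}]'
python3 - <<'E'
from h import *
go(.634,.259,.023,np.pi/2+.012)
E
```

```text
time_s: 26.95
eef_pos: [0.6346, 0.2612, 0.0299]
orientation: [0.703, 0.711, 0.001, 0.0]
ft_force: [0.8, 0.5, -0.7]
finger_gap: 0.0479
finger_force: 25.0
turn -0.000  dx -0.0022 dy -0.0007 dz 0.0069  (yaw now 1.583)
```

The rows are not in the units I measure in: shifts go in shares of 50 mm and turns go in shares of pi rad. I convert before sending: 0.004 m is 0.08, -0.002 m is -0.04.

```bash
python3 -m crank '[{"x":-0.04, "z":0.08, "jaw":0.04}, {"z":0.04, "jaw":0.04}, {"z":0.02, "jaw":0.04}, {"jaw":0.04}, {"jaw":0.04}]'
python3 -m crank '[{"jaw":0.049}, {"jaw":0.052}, {"jaw":0.056}, {"jaw":0.06}, {"jaw":0.06}, {"z":-0.4, "jaw":0.06}, {"z":-0.8, "jaw":0.06}, {"z":-1, "jaw":0.06}, {"z":-1, "jaw":0.07}, {"jaw":0.087}, {"jaw":0.087}]'
python3 - <<'E'
from h import *
im,cal=snap("wrist","w4")
for c in ("red",):
  for ce,st in blobs(im,c,40): print(c,np.round(ce*1.5625,0),st[2:].tolist(),np.round(ray(cal,ce,.071)[0],4))
go(.6207,-.0396,.2,np.pi/2)
E
```

```text
time_s: 27.45
eef_pos: [0.6342, 0.2584, 0.0227]
orientation: [0.703, 0.711, -0.0, 0.001]
ft_force: [-1.9, -2.6, 6.6]
finger_gap: 0.048
finger_force: 25.0
time_s: 28.55
eef_pos: [0.6344, 0.2592, 0.1831]
orientation: [0.703, 0.711, 0.001, 0.001]
ft_force: [-0.8, 0.2, -0.4]
finger_gap: 0.0771
finger_force: 0.0
red [397. 274.] [87, 48, 1934] [0.6307 0.269  0.071 ]
red [494. 270.] [8, 39, 244] [0.6848 0.2717 0.071 ]
red [399. 256.] [48, 3, 96] [0.6319 0.2794 0.071 ]
turn 0.012  dx -0.2980 dy -0.0129 dz -0.0189  (yaw now 1.583)
```

View pics/w4.png

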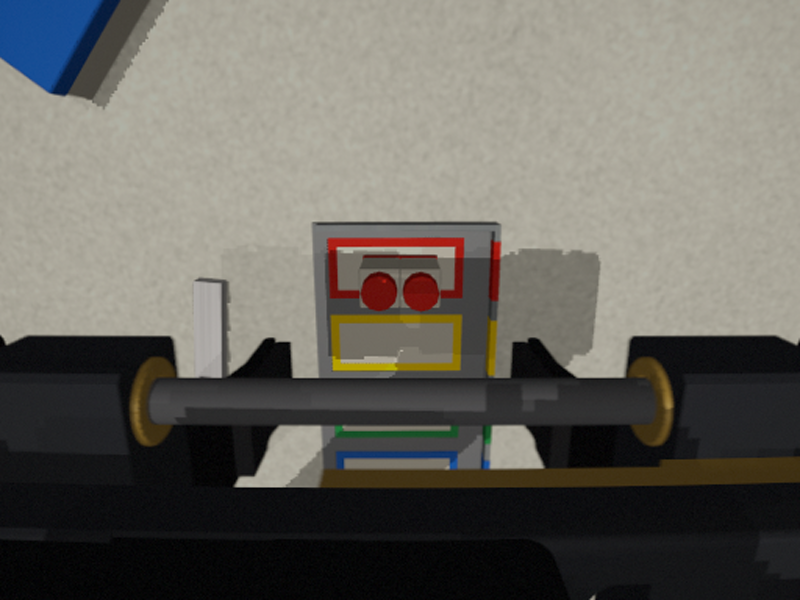

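Both red vials stand together in the red bay, with caps at (379,291) and (421,291).

Scaled: -0.044 m is -0.88, -0.005 m is -0.1.

```bash
python3 -m crank '[{"x":-0.88, "y":-0.04, "z":-0.1, "jaw":0.087}, {"x":-0.88, "y":-0.04, "z":-0.1, "jaw":0.087}, {"x":-0.88, "y":-0.04, "jaw":0.087}, {"x":-0.88, "y":-0.04, "jaw":0.087}, {"x":-0.88, "y":-0.04, "jaw":0.087}, {"x":-0.88, "y":-0.04, "jaw":0.087}, {"x":-0.88, "y":-0.04, "jaw":0.087}, {"x":-0.88, "y":-0.04, "jaw":0.087}, {"jaw":0.087}, {"jaw":0.087}, {"jaw":0.087}]'
python3 - <<'E'
from h import *
im,cal=snap("wrist")
for c in ("yellow","green"):
  for ce,st in blobs(im,c,100): print(c,np.round(ce*1.5625,0),st[2:].tolist(),np.round(ray(cal,ce,.063)[0],4))
go(.6207,-.0396,.013,np.pi/2+.066)
E
```

```text
time_s: 29.7
eef_pos: [0.6215, -0.0917, 0.1904]
orientation: [0.702, 0.712, -0.0, -0.001]
ft_force: [0.4, -0.2, 0.9]
finger_gap: 0.0875
finger_force: 0.0
yellow [426. 191.] [24, 24, 430] [ 0.6331 -0.0371  0.063 ]
yellow [378. 195.] [23, 24, 426] [ 0.6062 -0.0394  0.063 ]
green [152. 208.] [22, 22, 376] [ 0.4758 -0.0482  0.063 ]
green [190. 238.] [22, 22, 373] [ 0.4965 -0.0656  0.063 ]
green [528. 447.] [26, 28, 541] [ 0.7036 -0.1979  0.063 ]
turn -0.051  dx 0.0515 dy 0.0024 dz 0.1778  (yaw now 1.586)
```

Run:
```python
from h import *
im=cv2.cvtColor(cv2.imread("pics/top0.png"),cv2.COLOR_BGR2RGB);cal=r.calibration("top")
# fit bottle: shoulders/cylinder silhouette against non-background
crop=im[118:155,250:285]; cv2.imwrite("pics/bot.png",cv2.resize(crop[:,:,::-1],(700,740),interpolation=cv2.INTER_NEAREST)[:600])
print([np.round(d["location"],3).tolist()+[round(d["p"],2)] for c in("top","wrist") for d in r.look_for(c,"bottle")])
ce,st=[b for b in blobs(im,"orange",100) if b[0][1]<150][0]
print(ce,st)
for z in (0,.03): print(z,np.round(ray(cal,[ce[0],st[1]+st[3]],z),4))
for cx in (.735,.745,.755,.765):
    a=np.linspace(0,2*np.pi,40);P=[[cx+.026*np.cos(t),-.03+.026*np.sin(t),z] for z in (0,.09) for t in a]
    q=proj(cal,P);print(cx,np.round([q[:40].min(0),q[:40].max(0),q[40:].min(0),q[40:].max(0)],1).tolist())
```

```text
[[0.741, -0.03, 0.075, 0.64], [0.738, -0.032, 0.08, 0.91], [0.636, -0.032, 0.062, 0.29]]
[267.15337423 137.41104294] [260 128  17  17 163]
0 [[ 0.7439 -0.0364  0.    ]]
0.03 [[ 0.7346 -0.0351  0.03  ]]
0.735 [[256.2, 139.4], [273.7, 156.3], [257.0, 129.3], [275.9, 147.4]]
0.745 [[256.3, 136.2], [273.7, 153.0], [257.0, 125.8], [276.0, 143.9]]
0.755 [[256.3, 133.0], [273.8, 149.8], [257.1, 122.4], [276.0, 140.4]]
0.765 [[256.4, 129.8], [273.9, 146.5], [257.2, 119.0], [276.1, 136.9]]
```

View pics/bot.png

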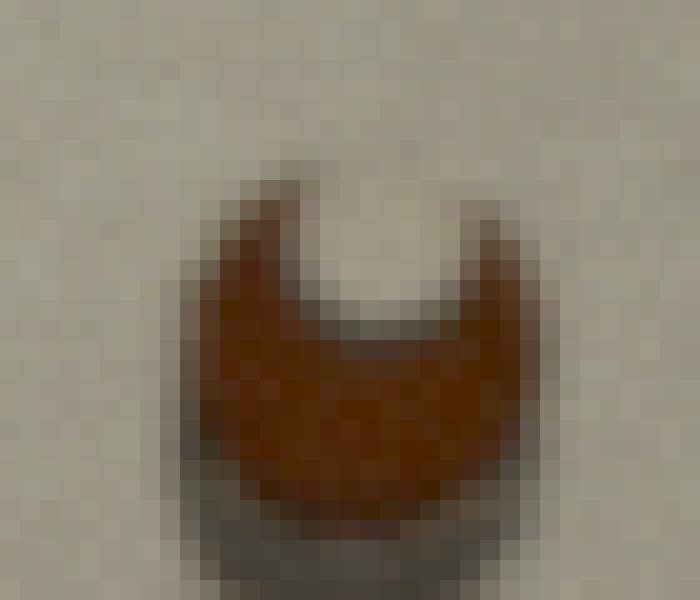

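The crop shows the amber shoulder down to about row 530 of the crop (full picture row 145). The grey lower body continues below it, and the white cap is centred near (380,240).

Run:
```python
from h import *
cal=r.calibration("top")
print(np.round(ray(cal,[[269,130.3],[269,129]],.11),4))
im,cal=snap("wrist","w5")
```

```text
[[ 0.7513 -0.0356  0.11  ]
 [ 0.7549 -0.0355  0.11  ]]
```

View pics/w5.png

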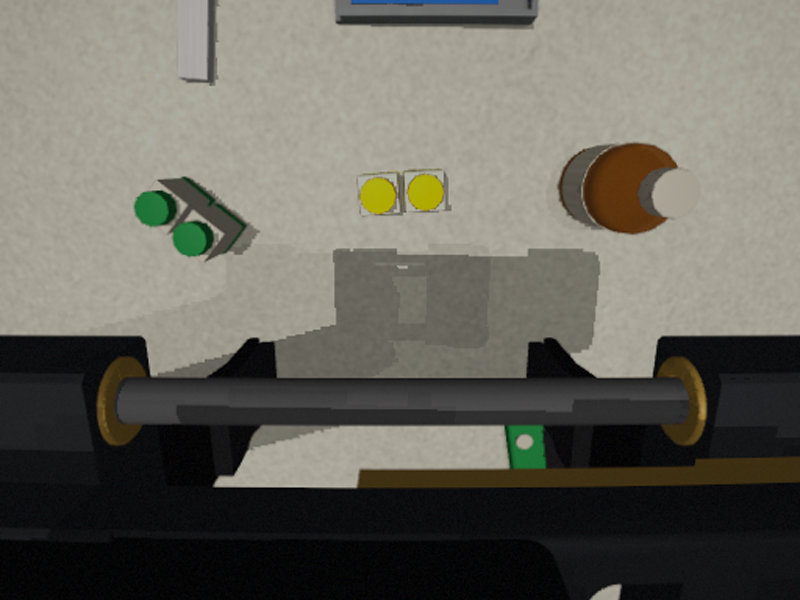

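Run:
```python
from h import *
cal=r.calibration("wrist")
print(np.round(ray(cal,np.array([[676,193],[559,188],[604,233],[604,145]])/1.5625,[.11,.0,.09,.09]),4))
```

```text
[[ 0.752  -0.0333  0.11  ]
 [ 0.7289 -0.0364  0.    ]
 [ 0.7271 -0.0557  0.09  ]
 [ 0.7223 -0.0111  0.09  ]]
```

The yellow caps are at (378,195) and (425,192), and the green caps at (155,208) and (192,238). The bottle's near face is about x 0.728, roughly 12 mm clear of the gripper body.

Scaled: 0.03 m is 0.6, 0.026 m is 0.52, -0.063 rad / 3.1416 = -0.0201.

```bash
python3 -m crank '[{"spin":-0.0201, "jaw":0.087}, {"x":0.52, "y":-0.02, "jaw":0.087}, {"x":0.52, "y":-0.02, "jaw":0.087}, {"z":0.6, "jaw":0.087}, {"jaw":0.087}, {"jaw":0.087}, {"jaw":0.087}]'
python3 - <<'E'
from h import *
go(.617,-.0388,.013,np.pi/2+.078)
E
```

```text
time_s: 30.6
eef_pos: [0.617, -0.0421, 0.1625]
orientation: [0.68, 0.733, 0.0, 0.001]
ft_force: [0.3, -1.1, 0.3]
finger_gap: 0.0869
finger_force: 0.0
turn -0.004  dx 0.0033 dy 0.0003 dz 0.1495  (yaw now 1.645)
```

Scaled: 0.04 m is 0.8, 0.03 m is 0.6.

```bash
python3 -m crank '[{"x":0.06, "z":0.8, "jaw":0.087}, {"z":0.8, "jaw":0.087}, {"z":0.6, "jaw":0.087}, {"z":0.4, "jaw":0.087}, {"z":0.24, "jaw":0.087}, {"z":0.12, "jaw":0.087}, {"jaw":0.087}, {"jaw":0.087}, {"jaw":0.06}, {"jaw":0.055}, {"jaw":0.051}, {"jaw":0.049}, {"jaw":0.04}, {"jaw":0.04}, {"jaw":0.04}]' 25
python3 -m crank '[{"z":-0.2, "jaw":0.04}, {"z":-0.4, "jaw":0.04}, {"z":-0.8, "jaw":0.04}, {"z":-0.8, "jaw":0.04}, {"jaw":0.04}, {"jaw":0.04}]'
python3 - <<'E'
from h import *
go(.634,.205,.125,np.pi/2+.012)
E
```

```text
time_s: 32.1
eef_pos: [0.6164, -0.0386, 0.0137]
orientation: [0.68, 0.733, 0.0, 0.0]
ft_force: [1.0, -0.4, 1.7]
finger_gap: 0.0476
finger_force: 25.0
time_s: 32.7
eef_pos: [0.6162, -0.0387, 0.1248]
orientation: [0.68, 0.733, 0.0, 0.001]
ft_force: [-0.9, 0.0, -0.7]
finger_gap: 0.0477
finger_force: 25.0
turn 0.063  dx 0.2435 dy 0.0207 dz -0.0002  (yaw now 1.646)
```

Scaled: 0.043 m is 0.86, 0.04 m is 0.8, 0.063 rad / 3.1416 = 0.0201.

```bash
python3 -m crank '[{"spin":0.0201, "jaw":0.04}, {"x":0.8, "y":0.07, "jaw":0.04}, {"x":0.8, "y":0.07, "jaw":0.04}, {"x":0.8, "y":0.07, "jaw":0.04}, {"x":0.8, "y":0.07, "jaw":0.04}, {"x":0.8, "y":0.07, "jaw":0.04}, {"x":0.86, "y":0.06, "jaw":0.04}, {"jaw":0.04}, {"jaw":0.04}, {"jaw":0.04}, {"jaw":0.04}]'
python3 - <<'E'
from h import *
go(.634,.205,.022,np.pi/2+.012)
E
```

```text
time_s: 33.8
eef_pos: [0.6337, 0.2022, 0.1226]
orientation: [0.704, 0.71, -0.001, 0.0]
ft_force: [0.7, 0.7, -1.7]
finger_gap: 0.0478
finger_force: 25.0
turn -0.003  dx 0.0028 dy 0.0003 dz 0.1006  (yaw now 1.580)
```

Scaled: 0.03 m is 0.6, 0.02 m is 0.4.

```bash
python3 -m crank '[{"x":0.04, "z":0.6, "jaw":0.04}, {"z":0.6, "jaw":0.04}, {"z":0.4, "jaw":0.04}, {"z":0.2, "jaw":0.04}, {"z":0.1, "jaw":0.04}, {"z":0.06, "jaw":0.04}, {"z":0.04, "jaw":0.04}, {"jaw":0.04}, {"jaw":0.04}]'
python3 - <<'E'
from h import *
go(.634,.205,.0217,np.pi/2+.012)
E
```

```text
time_s: 34.7
eef_pos: [0.6341, 0.2068, 0.0244]
orientation: [0.703, 0.711, 0.001, 0.0]
ft_force: [0.2, 0.1, -1.3]
finger_gap: 0.0475
finger_force: 25.0
turn -0.000  dx -0.0018 dy -0.0001 dz 0.0027  (yaw now 1.583)
```

Scaled: 0.002 m is 0.04, -0.001 m is -0.02.

```bash
python3 -m crank '[{"x":-0.02, "z":0.04, "jaw":0.04}, {"z":0.02, "jaw":0.04}, {"jaw":0.04}, {"jaw":0.04}]'
python3 -m crank '[{"jaw":0.049}, {"jaw":0.052}, {"jaw":0.056}, {"jaw":0.06}, {"jaw":0.06}, {"z":-0.4, "jaw":0.06}, {"z":-0.8, "jaw":0.06}, {"z":-1, "jaw":0.06}, {"z":-0.6, "jaw":0.07}, {"jaw":0.087}, {"jaw":0.087}, {"jaw":0.087}]'
python3 - <<'E'
from h import *
im,cal=snap("wrist")
for c in ("red","yellow"):
  for ce,st in blobs(im,c,40): print(c,np.round(ce*1.5625,0),st[2:].tolist(),np.round(ray(cal,ce,.071)[0],4))
go(.4863,-.0577,.15,np.pi/2-.7)
E
```

```text
time_s: 35.1
eef_pos: [0.634, 0.2057, 0.0218]
orientation: [0.703, 0.711, 0.0, 0.0]
ft_force: [-1.0, -1.0, 5.2]
finger_gap: 0.0475
finger_force: 25.0
time_s: 36.3
eef_pos: [0.6327, 0.2048, 0.1588]
orientation: [0.703, 0.711, -0.001, -0.0]
ft_force: [-0.4, -0.5, -0.4]
finger_gap: 0.0826
finger_force: 0.0
red [402. 189.] [98, 45, 2501] [0.6309 0.2618 0.071 ]
red [511. 188.] [9, 45, 314] [0.6841 0.263  0.071 ]
yellow [402. 281.] [94, 50, 2270] [0.6312 0.216  0.071 ]
yellow [507. 277.] [10, 43, 307] [0.6847 0.2189 0.071 ]
yellow [404. 259.] [52, 3, 104] [0.632  0.2276 0.071 ]
turn 0.712  dx -0.2951 dy 0.0572 dz 0.0086  (yaw now 1.583)
```

Scaled: -0.042 m is -0.84, 0.008 m is 0.16, 0.142 rad / 3.1416 = 0.0452.

```bash
python3 -m crank '[{"spin":0.0452, "jaw":0.087}, {"spin":0.0452, "jaw":0.087}, {"spin":0.0452, "jaw":0.087}, {"spin":0.0455, "jaw":0.087}, {"spin":0.0455, "jaw":0.087}, {"x":-0.84, "y":0.16, "jaw":0.087}, {"x":-0.84, "y":0.16, "jaw":0.087}, {"x":-0.84, "y":0.16, "jaw":0.087}, {"x":-0.84, "y":0.16, "jaw":0.087}, {"x":-0.84, "y":0.16, "jaw":0.087}, {"x":-0.84, "y":0.16, "jaw":0.087}, {"x":-0.84, "y":0.16, "jaw":0.087}, {"jaw":0.087}, {"jaw":0.087}, {"jaw":0.087}]'
python3 - <<'E'
from h import *
go(.4863,-.0577,.013,np.pi/2-.7)
E
```

```text
time_s: 37.85
eef_pos: [0.4873, -0.0542, 0.1601]
orientation: [0.906, 0.422, 0.0, -0.001]
ft_force: [-0.5, -0.3, 0.2]
finger_gap: 0.0871
finger_force: 0.0
turn 0.002  dx -0.0033 dy 0.0015 dz 0.1471  (yaw now 0.872)
```

Scaled: 0.04 m is 0.8, 0.03 m is 0.6.

```bash
python3 -m crank '[{"x":-0.06, "y":0.02, "z":0.8, "jaw":0.087}, {"z":0.8, "jaw":0.087}, {"z":0.6, "jaw":0.087}, {"z":0.4, "jaw":0.087}, {"z":0.2, "jaw":0.087}, {"z":0.14, "jaw":0.087}, {"jaw":0.087}, {"jaw":0.087}, {"jaw":0.06}, {"jaw":0.055}, {"jaw":0.051}, {"jaw":0.049}, {"jaw":0.04}, {"jaw":0.04}, {"jaw":0.04}]' 25
python3 -m crank '[{"z":-0.2, "jaw":0.04}, {"z":-0.4, "jaw":0.04}, {"z":-0.8, "jaw":0.04}, {"z":-0.8, "jaw":0.04}, {"jaw":0.04}, {"jaw":0.04}]'
python3 - <<'E'
from h import *
go(.634,.151,.125,np.pi/2+.012)
E
```

```text
time_s: 39.35
eef_pos: [0.4859, -0.0584, 0.0136]
orientation: [0.907, 0.422, 0.0, 0.0]
ft_force: [-0.3, -1.2, 1.5]
finger_gap: 0.0474
finger_force: 25.0
time_s: 39.95
eef_pos: [0.4862, -0.0585, 0.1247]
orientation: [0.907, 0.422, 0.001, 0.001]
ft_force: [-0.9, -0.3, -0.8]
finger_gap: 0.0478
finger_force: 25.0
turn -0.712  dx 0.2077 dy 0.1503 dz -0.0003  (yaw now 0.871)
```

Scaled: 0.035 m is 0.7, 0.033 m is 0.66, -0.143 rad / 3.1416 = -0.0455.

```bash
python3 -m crank '[{"spin":-0.0452, "jaw":0.04}, {"spin":-0.0452, "jaw":0.04}, {"spin":-0.0452, "jaw":0.04}, {"spin":-0.0455, "jaw":0.04}, {"spin":-0.0455, "jaw":0.04}, {"x":0.7, "y":0.5, "jaw":0.04}, {"x":0.7, "y":0.5, "jaw":0.04}, {"x":0.7, "y":0.5, "jaw":0.04}, {"x":0.7, "y":0.5, "jaw":0.04}, {"x":0.7, "y":0.5, "jaw":0.04}, {"x":0.66, "y":0.5, "jaw":0.04}, {"jaw":0.04}, {"jaw":0.04}, {"jaw":0.04}, {"jaw":0.04}]'
python3 - <<'E'
from h import *
go(.634,.151,.0217,np.pi/2+.012)
E
```

```text
time_s: 41.45
eef_pos: [0.6327, 0.1495, 0.1228]
orientation: [0.703, 0.711, -0.001, 0.0]
ft_force: [0.3, -0.1, -1.1]
finger_gap: 0.0476
finger_force: 25.0
turn -0.002  dx 0.0014 dy 0.0014 dz 0.1011  (yaw now 1.581)
```

Scaled: 0.03 m is 0.6, 0.02 m is 0.4.

```bash
python3 -m crank '[{"x":0.02, "y":0.02, "z":0.6, "jaw":0.04}, {"z":0.6, "jaw":0.04}, {"z":0.4, "jaw":0.04}, {"z":0.2, "jaw":0.04}, {"z":0.1, "jaw":0.04}, {"z":0.06, "jaw":0.04}, {"z":0.06, "jaw":0.04}, {"z":0.04, "jaw":0.04}, {"jaw":0.04}, {"jaw":0.04}]'
python3 -m crank '[{"jaw":0.049}, {"jaw":0.052}, {"jaw":0.056}, {"jaw":0.06}, {"jaw":0.06}, {"z":-0.4, "jaw":0.06}, {"z":-0.8, "jaw":0.06}, {"z":-1, "jaw":0.06}, {"z":-1, "jaw":0.06}, {"x":-0.8, "y":-0.56, "z":-0.4, "jaw":0.06}, {"x":-0.8, "y":-0.56, "z":-0.4, "jaw":0.06}, {"x":-0.8, "y":-0.56, "z":-0.4, "jaw":0.06}, {"jaw":0.06}, {"jaw":0.06}, {"jaw":0.06}]'
python3 - <<'E'
from h import *
im,cal=snap("wrist","w6")
for c in ("red","yellow","green"):
  for ce,st in blobs(im,c,40): print(c,np.round(ce*1.5625,0),st[2:].tolist(),np.round(ray(cal,ce,.071)[0],4))
E
```

```text
time_s: 42.45
eef_pos: [0.635, 0.1527, 0.0217]
orientation: [0.703, 0.711, 0.001, 0.001]
ft_force: [-0.6, -1.0, 4.6]
finger_gap: 0.0476
finger_force: 25.0
time_s: 43.95
eef_pos: [0.5562, 0.039, 0.2372]
orientation: [0.702, 0.712, 0.0, -0.0]
ft_force: [-0.2, -0.2, -0.0]
finger_gap: 0.0599
finger_force: 0.0
yellow [517.  33.] [84, 38, 1244] [0.6227 0.1866 0.071 ]
yellow [512.   9.] [24, 15, 282] [0.6185 0.1995 0.071 ]
yellow [605.  27.] [11, 37, 282] [0.6755 0.1914 0.071 ]
green [511.  91.] [22, 23, 361] [0.6205 0.1535 0.071 ]
green [518. 106.] [80, 40, 1082] [0.6253 0.1447 0.071 ]
green [601. 104.] [8, 37, 159] [0.6775 0.1467 0.071 ]
```

View pics/w6.png

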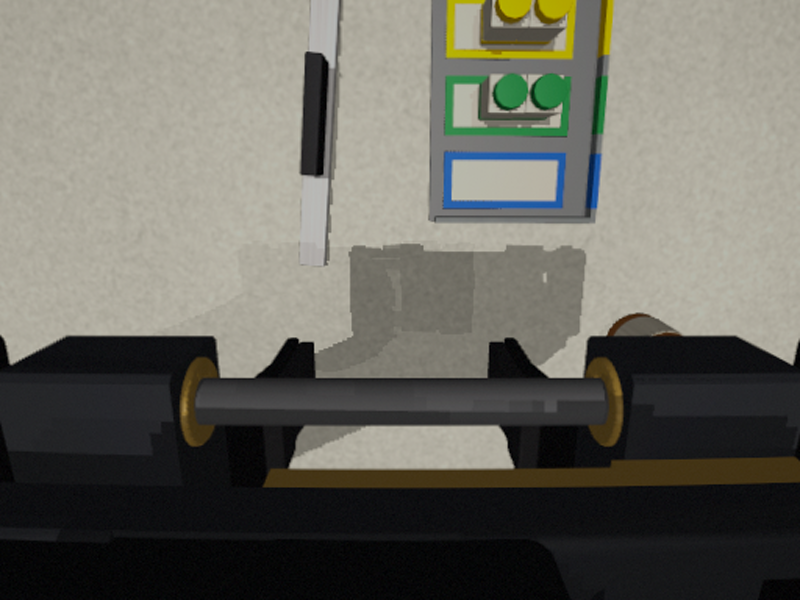

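Green caps show at (511,91) and (548,90) and yellow at about (514,5) and (553,5), each pair in its own bay. The bar runs from (313,264) up past (325,0), with the fin from (313,175) to (315,53).

```bash
cat > edges.py <<'E'
from h import *
def line(im,cal,P,Q,z,half=.012,n=40,sign=0):
    "refine edge P->Q (world xy) at height z: scan across, subpixel strongest gradient, robust line fit; returns points fit"
    g=cv2.GaussianBlur(cv2.cvtColor(im,cv2.COLOR_RGB2GRAY).astype(np.float32),(0,0),.8)
    P,Q=np.array(P),np.array(Q);u=(Q-P)/np.linalg.norm(Q-P);nn=np.array([-u[1],u[0]])
    s=np.arange(-half,half,.0003);out=[]
    for t in np.linspace(.04,.96,n):
        W=(P+(Q-P)*t)+s[:,None]*nn
        q=proj(cal,np.c_[W,np.full(len(W),z)]).astype(np.float32)
        if q.min()<1 or q[:,0].max()>510 or q[:,1].max()>382: continue
        v=cv2.remap(g,q[:,0][None],q[:,1][None],cv2.INTER_LINEAR)[0]
        d=np.gradient(cv2.GaussianBlur(v[None],(0,0),3)[0]); d=d*sign if sign else abs(d)
        i=d.argmax(); out.append(W[i])
    out=np.array(out)
    l=cv2.fitLine(out.astype(np.float32),cv2.DIST_HUBER,0,1e-4,1e-4).ravel().astype(float)
    res=abs((out-l[2:])@[-l[1],l[0]])
    if l[:2]@u<0: l[:2]*=-1
    return l[2:],np.arctan2(l[1],l[0]),np.median(res),len(out)
E
python3 - <<'E'
from edges import *
cal=r.calibration("wrist");im=cv2.cvtColor(cv2.resize(cv2.imread("pics/w6.png"),(512,384),interpolation=cv2.INTER_AREA),cv2.COLOR_BGR2RGB)
im=r.snapshot("wrist")
w=lambda p,z:np.round(ray(cal,np.array(p)/1.5625,z)[:,:2],4)
fin=w([(302,175),(323,175),(325,54),(304,53)],.044);print("fin",fin.tolist(),fin.mean(0))
bar=w([(300,264),(326,264),(340,2),(312,2)],.012);print("bar",bar.tolist())
ed=w([(430,218),(432,2)],.008);print("front",ed.tolist())
print(w([(444,153),(564,153),(564,208),(444,208)],.008).tolist(),"blue bay")
print("front fit",line(im,cal,ed[0],ed[1],.008))
print("bar L",line(im,cal,bar[0],bar[3],.012),"bar R",line(im,cal,bar[1],bar[2],.012))
print("fin L",line(im,cal,fin[0],fin[3],.044,.006),"fin R",line(im,cal,fin[1],fin[2],.044,.006))
b=w([(444,153),(444,208),(564,153),(564,208)],.008)
print("bay ends",line(im,cal,b[1],b[0],.008,.006),line(im,cal,b[3],b[2],.008,.006))
E
```

```text
fin [[0.4855, 0.1007], [0.5, 0.1009], [0.5028, 0.1786], [0.489, 0.1791]] [0.494325 0.139825]
bar [[0.4755, 0.032], [0.4959, 0.0323], [0.5092, 0.2193], [0.4896, 0.2192]]
front [[0.5765, 0.0688], [0.5738, 0.2213]]
[[0.5857, 0.1176], [0.6761, 0.1193], [0.6798, 0.0783], [0.5871, 0.0766]] blue bay
front fit (array([0.57389843, 0.1428687 ]), np.float64(1.585057171156449), np.float64(0.00010598098753240038), 40)
bar L (array([0.47974446, 0.12270258]), np.float64(1.5132893329957584), np.float64(0.0008020069308720778), 40) bar R (array([0.49843493, 0.13052627]), np.float64(1.5256468062105955), np.float64(0.0011452546286665954), 40)
fin L (array([0.48670533, 0.14048025]), np.float64(1.497771625343713), np.float64(7.46298241931584e-05), 40) fin R (array([0.50315356, 0.14592683]), np.float64(1.4986826206537474), np.float64(7.756569975997458e-05), 40)
bay ends (array([0.59110421, 0.09822894]), np.float64(1.5981749615442302), np.float64(0.0001220995438614482), 40) (array([0.6735602 , 0.09937891]), np.float64(1.7064919724306444), np.float64(0.0007012989364057541), 40)
```

Run:
```python
from h import *
go(.494,.1398,.12,1.498)
```

```text
turn 0.087  dx 0.0954 dy -0.0693 dz 0.1168  (yaw now 1.585)
```

Scaled: 0.032 m is 0.64, 0.031 m is 0.62, 0.087 rad / 3.1416 = 0.0277.

```bash
python3 -m crank '[{"spin":0.0277, "jaw":0.06}, {"x":0.64, "y":-0.46, "z":0.4, "jaw":0.06}, {"x":0.64, "y":-0.46, "z":0.6, "jaw":0.06}, {"x":0.62, "y":-0.46, "z":0.6, "jaw":0.06}, {"z":0.6, "jaw":0.06}, {"jaw":0.06}, {"jaw":0.06}, {"jaw":0.06}]'
python3 - <<'E'
from h import *
im,cal=snap("wrist")
go(.494,.1398,.018,1.498)
print([np.round(d["location"],3).tolist()+[round(d["p"],2)] for d in r.look_for("wrist","bar")])
E
```

```text
time_s: 44.85
eef_pos: [0.496, 0.138, 0.1286]
orientation: [0.733, 0.68, 0.001, 0.0]
ft_force: [-0.3, 0.5, -0.6]
finger_gap: 0.0602
finger_force: 0.0
turn -0.004  dx 0.0018 dy -0.0022 dz 0.1108  (yaw now 1.494)
[]
```

Scaled: 0.03 m is 0.6, 0.025 m is 0.5.

```bash
python3 -m crank '[{"x":0.04, "y":-0.04, "z":0.6, "jaw":0.06}, {"z":0.6, "jaw":0.06}, {"z":0.5, "jaw":0.06}, {"z":0.3, "jaw":0.06}, {"z":0.14, "jaw":0.06}, {"z":0.06, "jaw":0.06}, {"jaw":0.06}, {"jaw":0.06}, {"jaw":0.03}, {"jaw":0.02}, {"jaw":0.005}, {"jaw":0.005}, {"jaw":0.005}, {"jaw":0.005}, {"jaw":0.005}, {"jaw":0.005}]' 35
python3 - <<'E'
from h import *
go(.556,.178,.06,1.585)
E
```

```text
time_s: 46.55
eef_pos: [0.4927, 0.1399, 0.0174]
orientation: [0.733, 0.68, 0.0, 0.0]
ft_force: [0.3, -0.4, -0.2]
finger_gap: 0.0119
finger_force: 35.0
turn -0.089  dx 0.0372 dy 0.0639 dz -0.0426  (yaw now 1.496)
```

Scaled: -0.02 m is -0.4, 0.018 m is 0.36, -0.045 rad / 3.1416 = -0.0143.

```bash
python3 -m crank '[{"z":-0.2, "jaw":0.005}, {"z":-0.4, "jaw":0.005}, {"z":-0.2, "jaw":0.005}, {"spin":-0.0143, "jaw":0.005}, {"spin":-0.014, "jaw":0.005}, {"x":0.24, "y":0.4, "jaw":0.005}, {"x":0.24, "y":0.4, "jaw":0.005}, {"x":0.24, "y":0.36, "jaw":0.005}, {"jaw":0.005}, {"jaw":0.005}, {"jaw":0.005}]'
python3 - <<'E'
from h import *
go(.556,.178,.0184,1.585)
im,cal=snap("wrist","w7")
E
```

```text
time_s: 47.65
eef_pos: [0.5491, 0.176, 0.0572]
orientation: [0.702, 0.712, -0.001, -0.0]
ft_force: [-1.0, -0.4, -1.5]
finger_gap: 0.0119
finger_force: 35.0
turn -0.000  dx 0.0019 dy 0.0069 dz 0.0388  (yaw now 1.585)
```

View pics/w7.png

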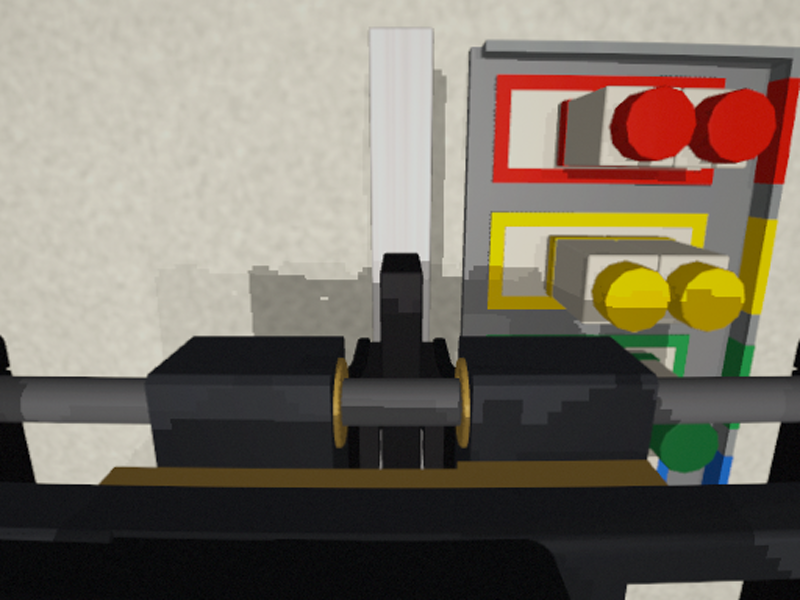

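The bar is held parallel to the tray's front edge, running from (401,28) down to the fin at (400,300). The red and yellow pairs stand in their own bays.

Scaled: 0.015 m is 0.3, 0.004 m is 0.08.

```bash
python3 -m crank '[{"x":0.04, "y":0.08, "z":0.3, "jaw":0.005}, {"z":0.2, "jaw":0.005}, {"z":0.14, "jaw":0.005}, {"z":0.08, "jaw":0.005}, {"z":0.02, "jaw":0.005}, {"jaw":0.005}, {"jaw":0.005}, {"jaw":0.005}]'
python3 - <<'E'
from edges import *
go(.564,.178,.0174,1.5851)
im,cal=snap("wrist")
# bar right top edge (z.012) and tray front edge (z.008), visible part y .24-.29
print("front",line(im,cal,(.5735,.225),(.5727,.285),.008,.006))
p,_,_=pose();x=p[0]
print("bar L",line(im,cal,(x-.0105,.225),(x-.0113,.285),.012,.005),"bar R",line(im,cal,(x+.0095,.225),(x+.0087,.285),.012,.005))
E
```

```text
time_s: 48.5
eef_pos: [0.5543, 0.1789, 0.0208]
orientation: [0.702, 0.712, 0.0, 0.0]
ft_force: [-0.2, -0.4, -1.2]
finger_gap: 0.0117
finger_force: 35.0
turn -0.000  dx -0.0010 dy 0.0096 dz 0.0034  (yaw now 1.585)
front (array([0.57221895, 0.25357261]), np.float64(1.584129484396889), np.float64(9.999930458583275e-09), 40)
bar L (array([0.54267436, 0.25541487]), np.float64(1.5834387856335315), np.float64(3.911145601215073e-05), 40) bar R (array([0.56105453, 0.25539327]), np.float64(1.574795277762988), np.float64(6.605802750169642e-05), 40)
```

Scaled: 0.002 m is 0.04, -0.001 m is -0.02.

```bash
python3 -m crank '[{"x":-0.02, "y":0.04, "z":0.04, "jaw":0.005}, {"y":0.04, "z":0.02, "jaw":0.005}, {"y":0.04, "jaw":0.005}, {"y":0.02, "jaw":0.005}, {"jaw":0.005}, {"jaw":0.005}, {"jaw":0.005}]'
python3 -m crank '[{"y":0.02, "jaw":0.005}, {"jaw":0.005}, {"jaw":0.005}]'
python3 -m crank '[{"y":0.02, "jaw":0.005}, {"jaw":0.005}, {"jaw":0.005}]'
```

```text
time_s: 49.25
eef_pos: [0.5612, 0.1779, 0.0174]
orientation: [0.702, 0.712, 0.0, 0.0]
ft_force: [0.1, 0.6, -0.7]
finger_gap: 0.0118
finger_force: 35.0
time_s: 49.55
eef_pos: [0.5621, 0.1779, 0.0174]
orientation: [0.702, 0.712, 0.0, 0.0]
ft_force: [0.8, 0.2, 0.4]
finger_gap: 0.012
finger_force: 35.0
time_s: 49.85
eef_pos: [0.5632, 0.1779, 0.0174]
orientation: [0.702, 0.712, 0.0, 0.0]
ft_force: [0.0, -0.3, -0.7]
finger_gap: 0.0118
finger_force: 35.0
```

Scaled: 0.0005 m is 0.01.

```bash
for i in 1 2; do python3 -m crank '[{"y":0.01, "jaw":0.005}, {"jaw":0.005}, {"jaw":0.005}]' | egrep 'eef|ft'; done; python3 -m crank '[{"y":0.01, "jaw":0.005}, {"jaw":0.005}, {"jaw":0.005}]'| egrep 'eef|ft'
```

```text
eef_pos: [0.5635, 0.1779, 0.0174]
ft_force: [-1.2, 0.5, -0.3]
eef_pos: [0.5642, 0.1779, 0.0174]
ft_force: [-0.8, -0.1, -0.9]
eef_pos: [0.5647, 0.1779, 0.0174]
ft_force: [0.0, -0.3, -0.3]
```

Run:
```python
from edges import *
im,cal=snap("wrist")
p,_,_=pose();x=p[0]
print("bar L",line(im,cal,(x-.0105,.225),(x-.0113,.285),.012,.005))
```

```text
bar L (array([0.55304742, 0.25541529]), np.float64(1.5841280540125595), np.float64(1.1551647607924496e-08), 40)
```

Scaled: 0.0007 m is 0.014.

```bash
python3 -m crank '[{"y":0.014, "jaw":0.005}, {"jaw":0.005}, {"jaw":0.005}]' | egrep 'eef|ft'; python3 -m crank '[{"y":0.014, "jaw":0.005}, {"jaw":0.005}, {"jaw":0.005}]'| egrep 'eef|ft';  python3 -m crank '[{"y":0.014, "jaw":0.005}, {"jaw":0.005}, {"jaw":0.005}]'| egrep 'eef|ft'
```

```text
eef_pos: [0.5654, 0.1779, 0.0174]
ft_force: [0.5, -0.1, -0.8]
eef_pos: [0.5661, 0.1779, 0.0174]
ft_force: [-0.1, 0.7, -1.1]
eef_pos: [0.5662, 0.178, 0.0174]
ft_force: [-2.5, 0.1, 2.5]
```

Scaled: 0.0007 m is 0.014.

```bash
python3 -m crank '[{"y":0.014, "jaw":0.005}, {"jaw":0.005}, {"jaw":0.005}]' | egrep 'eef|ori|ft'; python3 -m crank '[{"y":0.014, "jaw":0.005}, {"jaw":0.005}, {"jaw":0.005}]'| egrep 'eef|ori|ft'
python3 - <<'E'
from edges import *
im,cal=snap("wrist");p,_,_=pose();x=p[0]
print("bar L",line(im,cal,(x-.0105,.225),(x-.0113,.285),.012,.005),np.round(r.read_state()["moment"],3))
E
```

```text
eef_pos: [0.5663, 0.178, 0.0174]
orientation: [0.702, 0.712, -0.001, -0.0]
ft_force: [-5.5, -1.2, 4.9]
eef_pos: [0.5663, 0.1779, 0.0174]
orientation: [0.702, 0.712, -0.002, -0.001]
ft_force: [-6.9, -1.5, 6.3]
bar L (array([0.55475593, 0.25060296]), np.float64(1.5841292459995044), np.float64(5.321051780676245e-09), 40) [-0.159  1.407 -0.027]
```

Scaled: -0.05 m is -1, -0.03 m is -0.6.

```bash
python3 -m crank '[{"jaw":0.005}, {"jaw":0.02}, {"jaw":0.026}, {"y":-0.02, "jaw":0.03}, {"z":-0.4, "jaw":0.03}, {"z":-0.8, "jaw":0.03}, {"z":-1, "jaw":0.05}, {"z":-1, "jaw":0.05}, {"x":-0.8, "z":-0.6, "jaw":0.06}, {"x":-1, "jaw":0.06}, {"x":-1, "jaw":0.06}, {"x":-1, "jaw":0.06}, {"x":-1, "jaw":0.06}, {"x":-1, "jaw":0.06}, {"jaw":0.06}, {"jaw":0.06}, {"jaw":0.06}]'
python3 - <<'E'
from edges import *
im,cal=snap("top","t8")
for c in ("orange",):
  for ce,st in blobs(im,c,40): print(c,np.round(ce*1.5625,0),np.round(ray(cal,ce,.038)[0],4))
im,cal=snap("wrist","w8")
w=lambda y,d:(.5741-(y-.143)*.0143+d,y)
print("front/bar",line(im,cal,w(.08,-.02),w(.26,-.02),.012,.006))
E
```

```text
time_s: 54.05
eef_pos: [0.5715, -0.1107, 0.2076]
orientation: [0.702, 0.713, 0.001, 0.0]
ft_force: [-0.4, 0.4, 0.2]
finger_gap: 0.06
finger_force: 0.0
orange [418. 215.] [ 0.7543 -0.0345  0.038 ]
orange [597. 321.] [ 0.5672 -0.3616  0.038 ]
orange [615. 344.] [ 0.5261 -0.3929  0.038 ]Traceback (most recent call last):
  File "<stdin>", line 7, in <module>
  File "edges.py", line 15, in line
    l=cv2.fitLine(out.astype(np.float32),cv2.DIST_HUBER,0,1e-4,1e-4).ravel().astype(float)
      ~~~~~~~~~~~^^^^^^^^^^^^^^^^^^^^^^^^^^^^^^^^^^^^^^^^^^^^^^^^^^^
cv2.error: OpenCV(4.12.0) /io/opencv/modules/imgproc/src/linefit.cpp:618: error: (-215:Assertion failed) npoints2 >= 0 || npoints3 >= 0 in function 'fitLine'
```

View pics/t8.png

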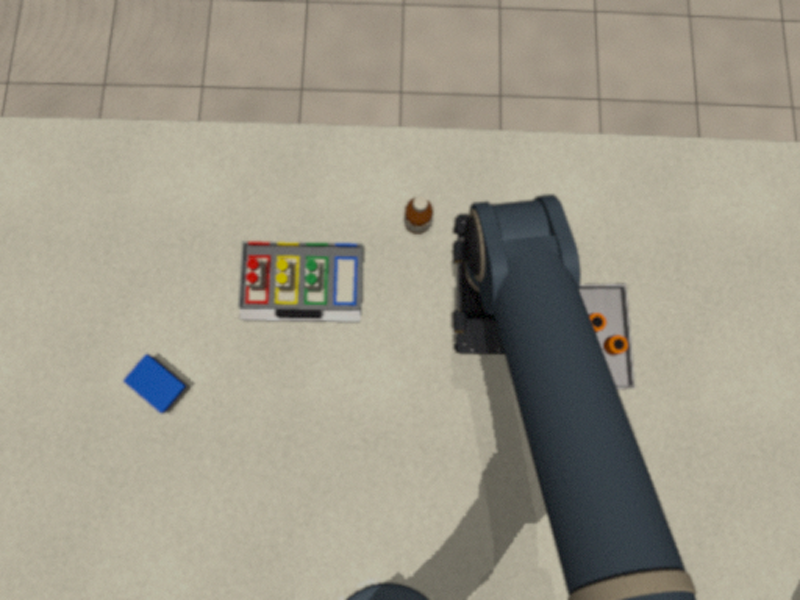

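View pics/w8.png

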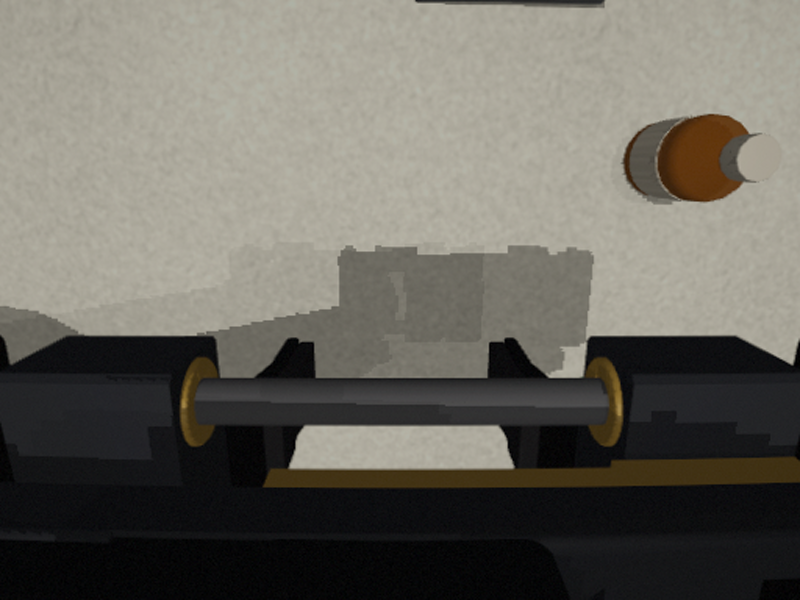

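The top view shows the bar flush along the front from (241,315) to (361,320) and even with the tray's ends, with the three pairs in their bays. The wrist view shows only the bottle and the tray's edge at the top, and the arm hides the third pot in the dish.

Scaled: -0.03 m is -0.6, 0.02 m is 0.4.

```bash
python3 -m crank '[{"x":0.6, "y":-0.2, "z":-0.6, "jaw":0.06}, {"x":0.6, "y":-0.2, "z":-0.6, "jaw":0.06}, {"x":0.6, "y":-0.2, "jaw":0.06}, {"x":0.4, "jaw":0.06}, {"jaw":0.06}, {"jaw":0.06}, {"jaw":0.06}]'
python3 - <<'E'
from edges import *
im,cal=snap("top")
for ce,st in blobs(im,"orange",40): print(np.round(ce*1.5625,0),np.round(ray(cal,ce,.038)[0],4))
im,cal=snap("wrist","w9")
w=lambda y,d:(.5755-(y-.143)*.0143+d,y)
for d,z in ((-.02,.012),(0,.012)): print("bar outer/inner",line(im,cal,w(.07,d),w(.19,d),z,.008))
E
```

```text
time_s: 54.85
eef_pos: [0.5397, -0.0034, 0.2671]
orientation: [0.702, 0.712, -0.0, 0.0]
ft_force: [-0.5, 0.1, 0.2]
finger_gap: 0.0599
finger_force: 0.0
[570. 322.] [ 0.5638 -0.3122  0.038 ]
[594. 322.] [ 0.5645 -0.3552  0.038 ]
[616. 344.] [ 0.5259 -0.393   0.038 ]
bar outer/inner (array([0.55775803, 0.13965622]), np.float64(1.5464113950896596), np.float64(0.00039755841049215796), 40)
bar outer/inner (array([0.57384944, 0.13393763]), np.float64(1.5981794912010499), np.float64(0.00022196745673768435), 40)
```

View pics/w9.png

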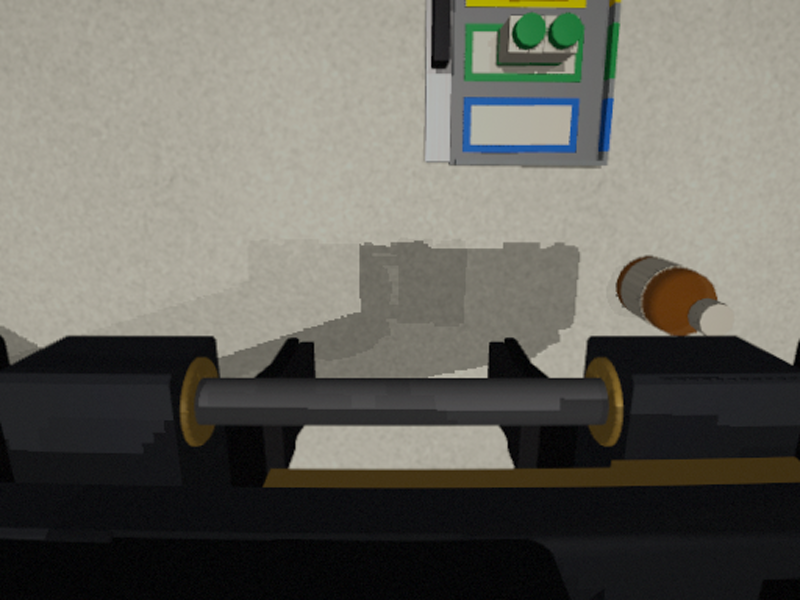

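The near end of the bar touches the tray floor with no gap at (450,160), and the green pair stands at (530,30) and (567,30). One pot was nudged but is still inside the dish, so all three are in and I'm handing in.

```bash
python3 -c "
from rig import r
print(r.hand_in())"
```

```text
the job is handed in; nothing more can be done
None
```

The job is handed in, with no verdict returned: three pots are in the dish, the red, yellow and green pairs stand in their bays (no blue vials were present), the bar is pushed flush to the tray's front, and the bottle, timer and slide box were not touched.

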